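# Unhook the reference weight and seat it on the positioner

## Task

Take the reference weight off its safety hook: hold it by its grip, press the hook's sprung keeper back with the weight's own bar until the bar is clear of the beak, lift the bar out over the beak and draw the weight off past the hook's tip, without forcing the hook or touching the stand with the robot. Then set the weight down gently and upright inside the raised ring on top of the small hexapod positioner, let go of it, and leave the other things where they are.

Things in the scene. Friction and masses are not known exactly. Their poses are not given: they have to be found in the camera images.
- weight: Loose weight on the hook, 0.4 to 0.75 kg: disc 72 mm diameter, 36 high; on it a crosspiece (top at 42 mm) with an upright frame: two straps (16 mm along x, 6 thick) at y = -35 and 35 mm, joined by a bar and, on top, a grip. Origin: centre of the underside, z up, y along bar and grip, x along the stand's x (within 0.05 rad). The hook passes through the frame, between bar and crosspiece.
- grip (a point): Centre of the weight's grip, 186 mm above its underside: an upright black slab 12 mm thick (x), 64 mm clear length between the straps (y), 24 mm high (z), top at 198 mm. Take it from above with the fingers closing along x; hanging, it is about 209 mm over the table, above the whole stand, so there is room on both sides.
- bar (a point): Centre of the weight's hanging bar, 104 mm above its underside, 82 mm below the grip's centre and 62 mm above the crosspiece's top: steel, 10 mm wide and high, along y, flat and square-edged on top, round underneath. This is the part that lies in the hook, its centre 127 mm over the table (the weight's underside 23 mm).
- stand: Fixed aluminium post (40 x 40 mm, at x = 90 to 130 mm) with a steel safety hook in front. Origin on the table under the nominal hook; x points from the hook's tip to the post, y along the weight's bar, z up; highest point 179 mm. The hook's sliding bar is clamped so that the whole hook with its keeper sits up to 9 mm nearer to or farther from the post than nominal; this is not measured.
- hook_nominal (a point): Nominal middle of the hook's seat (stand x 0, z 122 mm), on the fixed stand. The hook is a C in side view, mouth on top, 20 mm wide in y: arm z 112 to 122, its top the flat seat; upright tip, nominally x -25 to -15 mm; beak from the tip towards +x over the seat, z 138 to 148. The bar lies loose on the seat under the beak; its place says nothing of the hook's true x (up to 9 mm off).
- mouth_nominal (a point): Nominal end of the beak (stand x 19, z 143 mm), on the fixed stand, true within 9 mm in x. From it to the shank is the 18 mm mouth, shut by the keeper. With the keeper fully back the 10 mm bar has only 4 mm of play in x beside the beak's end. Bar centre at z 153 to 174: bar over the beak, crosspiece still under the arm; so lift to about z 163, then draw off level to -x past the tip.
- keeper_nominal (a point): Nominal pivot of the sprung keeper (stand x 35 mm, z 172 mm; true within 9 mm in x), on the fixed stand: a steel flap 4 mm thick, 47 long, hanging down to lean on the beak's end. The bar pressed to +x swings it back until it hangs flat on the shank and stops hard. It pushes back with about 2 N at first, 3 N at the stop, about 8 N with the bar at z 155. Pressing it with over 14 N forces the hook.
- positioner: Small fixed hexapod positioner: round base and round aluminium top plate, both 150 mm diameter, the plate's top 70 mm over the table. Origin: centre of its underside, z up.
- seat (a point): Centre of the plate's top face, 70 mm above the positioner's origin, in the middle of a raised ring 4 mm high, 82 mm inner and 94 mm outer diameter. The weight's foot belongs flat on the plate inside this ring (5 mm play all round).
- driver: Bystander: a black-handled screwdriver lying on the table.
- lens: Bystander: a black camera lens, 48 mm diameter, 52 mm high, standing on the table.
- screw_tray: Bystander: an empty grey tray, 90 x 70 x 25 mm, on the table.
There are look-alikes about, which are no part of the job. What is shaped like the weight but brown or orange is not meant.

How it is judged:
On the way, in this order (a step that is already met when the one before it is completed fails the run):
1. the bar, still below the beak, presses the keeper back towards the post (x of bar in the frame of stand above 0.013 m and z of bar in the frame of stand below 0.145 m and contact force between weight and stand above 1 N), for 0.1 s.
2. the weight is off the hook: its bar is over 50 mm to the side of the hook's nominal middle and it no longer touches the hook (horizontal distance between bar and stand above 0.05 m and contact force between weight and stand below 0.1 N), for 0.1 s.
At the end, for the whole second after the job is handed in: The weight stands at rest and upright (within 0.04 rad) flat on the positioner's plate (foot within 2 mm of the plate's height), inside the ring (within 7 mm of its centre), released (horizontal distance between weight and seat below 0.007 m and z of weight in the frame of seat between -0.002 and 0.002 m and angle between weight's own z axis and vertical below 0.04 rad and linear speed of weight below 0.01 m/s and contact force between the fingers and weight below 0.05 N); the robot touches nothing.
It fails at once if the hook is forced: weight and hook press on each other with more than 14 N while the bar is pressed more than 8 mm towards the post, or with more than 40 N at any time ((contact force between weight and stand above 14 N and x of bar in the frame of stand above 0.008 m) or contact force between weight and stand above 40 N).
It fails at once if the robot touches the hook or its stand (contact force between any of the fingers, the arm and stand above 1 N).
It fails at once if the weight is dropped or rammed onto the positioner (more than 40 N) (contact force between weight and positioner above 40 N).
It fails at once if a bystander is moved by more than 20 mm (distance of any of driver, lens, screw_tray from where it was at the start of the episode above 0.02 m).
It also fails if it takes over 72 s, if anything falls off the work surface, if the arm or the gripper's body presses on something with over 40 N, if the wrist force passes 120 N, or if a joint passes its speed limit or range.

## Robot

A 6-joint arm with a two-finger parallel gripper is mounted at the origin on the work surface. World frame = base frame: x ahead of the robot, y to its left, z up, the work surface at z = 0. Lengths are in m, angles in rad, forces in N, time in s.
With the tool pointing down it reaches from about 0.35 to 0.725 m from the base axis. Payload 6 kg.
Tool frame: the origin (TCP) lies midway between the tips of the shut fingers; the grasp point (between the pads) lies 19 mm behind it; x points along the fingers, z is the direction in which the jaws open and shut, and the axes are right-handed (so a half turn about x gives the same grasp; the last joint's range is limited). The gripper opens to 85 mm and grips with 20 to 120 N. Pads are 22 mm wide; open, the fingers measure 114 mm over their backs; the gripper's body (76 mm by 85 mm) begins 54 mm behind the grasp point. The pads swing forward as they close: fully open they stand 13 mm farther back than shut.
Start: joints at [-0.902, 0.04, 0.085, 0, -1.615, -0.334], TCP at [0.197, -0.567, 0.231] pointing down, gripper open.
Joint ranges: [-2.56, 2.56], [-1.29, 2.01], [-1.08, 1.49], [-3.29, 1.98], [-2.81, -0.18], [-2.99, 2.99]. Speed limits (rad/s): [2.57, 2.57, 3.01, 3.14, 3.14, 3.14].

## Interface

Orientations are given as a 3x3 rotation matrix whose columns are the frame's x, y, z axes.
In Python, from bench import bot gives the robot as it stands. The module is installed in compiled form; this text tells all that it offers.
- The arm moves only by the tool play_rows, never from a script. Its arguments are lists of equal length, an entry for each row: "xyz": the shift along the world's x, y, z in cm, a list of three; "dr": the turn, a rotation vector about the world's x, y, z in degrees, a list of three. A call has 1 to 12 rows; each row shifts and turns the pose as measured when the row begins; what a row does not reach is not made up. A row lasts 1/12 s, in which the tool goes at most 41.7 mm and 7.16 degrees, less where a joint would pass 70% of its speed; a pose out of reach is approached as far as the arm can. A call is refused whole if a number of a shift passes 4.17 or a number of a turn 7.16, either way. A call with a gripper value outside its range is refused whole. "hand" is the gripper's target within -1 to 1 (shut at 1, half-way at 0, fully open at -1), set as the call begins (left out, the last holds). The fingers move at their own pace and stop on an object; the grip force is fixed at half the most. Time passes only in rows, so rows that do not move let the fingers close. It gives the time, the measured TCP pose, the force and the opening at its end, in the units of the state.
- bot.read_state(): the state, without advancing time (a new reading comes with each control period).
- bot.read_camera(name): name is "scene" or "top" or "wrist"; returns the picture (400x640x3 uint8, red, green, blue); there is no depth.
- bot.camera_params(name): a dict with "fovy" (degrees; the focal length in pixels is half the picture's height over the tangent of half this angle, whatever the lens; pixels are square), "cx", "cy" (the principal point, pixels), "k1" (the pictures are not rectified: a ray, as slopes to the right and down, at radius r is drawn at 1 + k1 r^2 times it, then the intrinsics apply), "R" (3x3) and "t" (3): a world point X has camera coordinates R X + t. Camera axes: x right, y down, z forward; pixel columns grow to the right and rows downward; lengths in m; the calibration is good to about 2 mm. A picture is of the moment at which its call begins: read the wrist's pose just before it. camera_params takes no time and is no camera call; for the wrist camera it gives the pose at the moment of the call.
- bot.hand_in(): hands the job in, once; it reports no verdict.
The state is a dict: "time": time; "joint_positions": joint angles; "joint_vel": joint speeds; "joint_efforts": joint torques, N m; "eef_pos": TCP position; "tcp_rot": TCP orientation; "force": force on the tool from outside, world axes, zero at the start; "torque": the same for the moment, N m; "opening": finger opening in m.
Only numpy, scipy, OpenCV 4.12 (cv2) and the standard library are available. Lean on these libraries where they do the work, as an engineer would, in place of code of your own. Each camera call takes 0.05 s, during which the arm holds its last target.

## Working session

There is one attempt and no reset: what is moved stays moved. The work goes in short steps, Python scripts to look and compute and a tool call to move; the robot and the scene stay as the last step left them, time stands still between calls to the robot, and variables do not carry over. Pictures are saved under pics/ and viewed, and the job is handed in when it is done.

Besides the shell and the picture viewer there is one more tool, called after "Request:" as a command line: name --argument value ..., lists and objects as JSON in quotes. play_rows: Moves the arm, as the interface text tells. Its arguments: {"type":"object","properties":{"xyz":{"type":"array","items":{"type":"array","items":{"type":"number"}}},"dr":{"type":"array","items":{"type":"array","items":{"type":"number"}}},"hand":{"type":"number"}},"required":["xyz","dr"]}

```bash
mkdir -p pics; cat > h.py <<'E'
import numpy as np,cv2
from bench import bot
def P(n):
    p=bot.camera_params(n); f=200/np.tan(np.radians(p['fovy'])/2)
    return p,f
def ray(n,u,v,p=None):
    q,f=P(n); p=p or q
    K=np.array([[f,0,p['cx']],[0,f,p['cy']],[0,0,1.]])
    a=np.array([(u-p['cx'])/f,(v-p['cy'])/f]); b=a.copy()
    for _ in range(30): b=a/(1+p['k1']*(b@b))
    R=np.array(p['R']);t=np.array(p['t'])
    d=R.T@np.array([b[0],b[1],1]); return -R.T@t,d/np.linalg.norm(d)
def plane(n,u,v,z,p=None):
    o,d=ray(n,u,v,p); return o+d*(z-o[2])/d[2]
def tri(*rs):
    A=np.zeros((3,3));b=np.zeros(3)
    for o,d in rs:
        M=np.eye(3)-np.outer(d,d);A+=M;b+=M@o
    X=np.linalg.solve(A,b); return X,[np.linalg.norm((np.eye(3)-np.outer(d,d))@(X-o)) for o,d in rs]
def proj(n,X,p=None):
    q,f=P(n); p=p or q
    c=np.array(p['R'])@np.array(X)+np.array(p['t']); s=c[:2]/c[2]; s=s*(1+p['k1']*(s@s))
    return s*f+[p['cx'],p['cy']]
def shot(n,f):
    im=bot.read_camera(n); cv2.imwrite('pics/'+f,im[:,:,::-1]); return im
def crop(f,g,x0,x1,y0,y1,k):
    im=cv2.imread('pics/'+f)[y0:y1,x0:x1]; cv2.imwrite('pics/'+g,cv2.resize(im,None,fx=k,fy=k,interpolation=cv2.INTER_CUBIC))
E
python3 - <<'E'
from h import *
for n in ['scene','top','wrist']:
    p,f=P(n);print(n,f,p['cx'],p['cy'],p['k1'],np.round(-np.array(p['R']).T@p['t'],3));shot(n,n+'0.png')
s=bot.read_state();print(s)
E
```

```text
scene 457.6919871604589 323.16654780709035 197.36537314013287 0.0423229725545209 [1.269 0.147 1.119]
top 422.1578102238758 328.2549467973915 193.98186580010133 -0.005532772899486373 [ 0.405 -0.002  1.353]
wrist 312.28624001183033 319.0246725905363 203.02449991522514 -0.05482835798023949 [ 0.121 -0.594  0.374]
{'time': 0.15, 'joint_positions': array([-9.02292951e-01,  4.06896744e-02,  8.40753658e-02, -3.30456317e-04,
       -1.61548579e+00, -3.33717600e-01]), 'joint_vel': array([-1.59150279e-05, -2.57500461e-03,  2.52152331e-03,  2.40289558e-03,
        6.81512049e-04, -6.51368296e-05]), 'joint_efforts': array([-3.59143356e-03, -3.68614304e+01,  3.47693288e+01,  6.93627611e+00,
       -4.38820309e-03, -2.83576350e-05]), 'eef_pos': array([ 0.19713347, -0.56643935,  0.2305198 ]), 'tcp_rot': array([[-5.49029203e-04, -9.44475907e-01, -3.28580219e-01],
       [ 1.22775436e-03, -3.28580658e-01,  9.44475116e-01],
       [-9.99999096e-01,  1.15128621e-04,  1.33998479e-03]]), 'force': array([0.65859762, 0.34837659, 0.92964045]), 'torque': array([-0.01754433,  0.03318212,  0.01054366]), 'opening': 0.08526908711770229}
```

View pics/scene0.png

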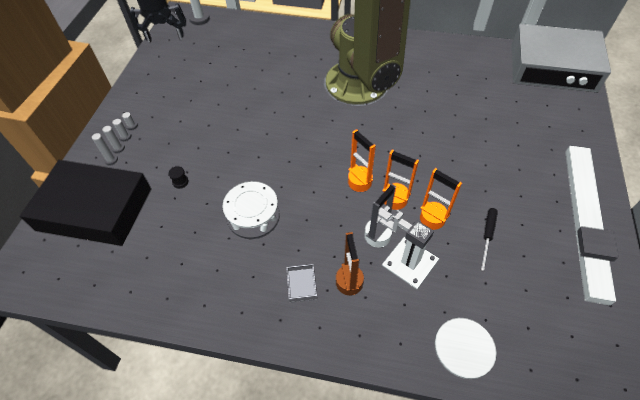

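View pics/top0.png

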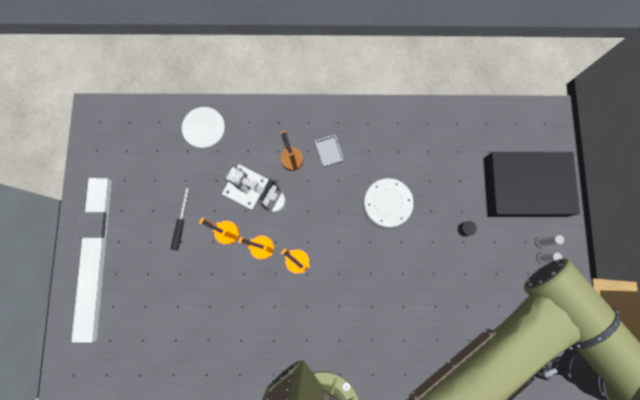

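View pics/wrist0.png

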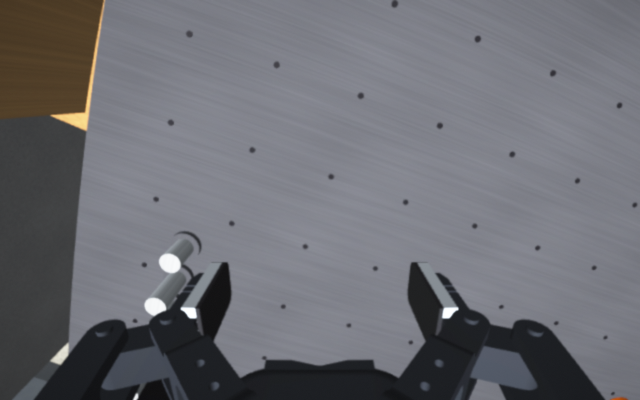

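```bash
python3 - <<'E'
from h import *
crop('top0.png','c1.png',200,420,130,260,3.6)
crop('scene0.png','c2.png',330,470,120,300,3.3)
E
```

```text
(no output)
```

View pics/c1.png

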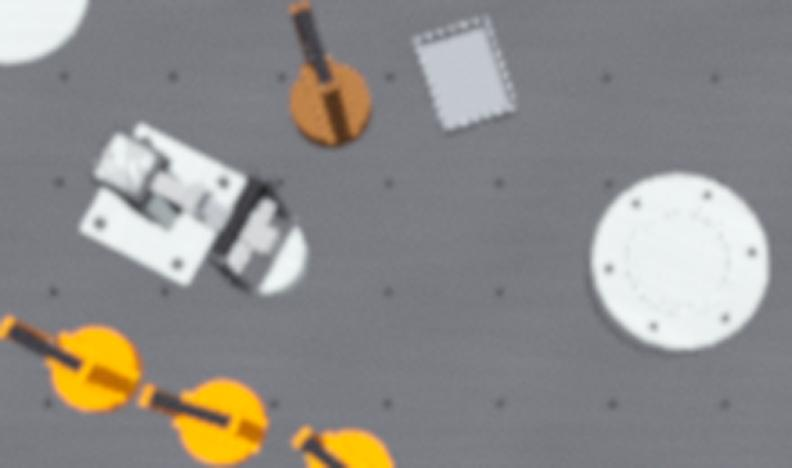

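View pics/c2.png

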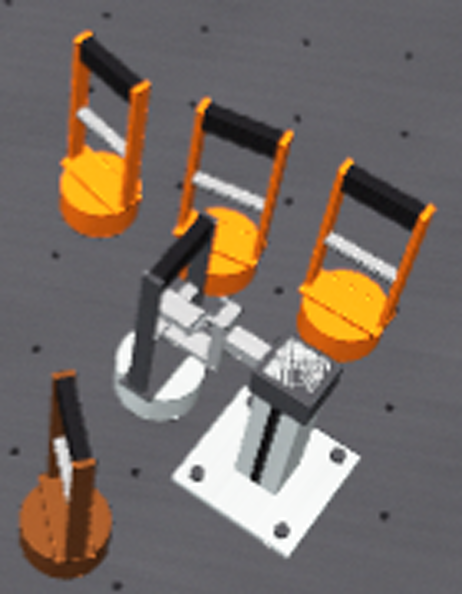

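```bash
python3 - <<'E'
from h import *
def c(x,y):return 200+x/3.6,130+y/3.6
for nm,x,y,z in [('gripA',265,185,.209),('gripB',218,255,.209),('pl1',140,122,.01),('pl2',80,228,.01),('pl3',188,286,.01),('pos',680,261,.07),('posL',591,261,.07),('posR',769,261,.07),('brown',330,102,.036),('br_top1',300,5,.198),('tray',465,72,.025)]:
    print(nm,np.round(plane('top',*c(x,y),z),4))
# scene
def s(x,y):return 330+x/3.3,120+y/3.3
for nm,x,y,z in [('gA',205,222,.209+.012),('gB',152,280,.221),('pl1',245,388,.01),('pl2',175,475,.01),('pl3',288,555,.01),('pl4',358,457,.01)]:
    print(nm,np.round(plane('scene',*s(x,y),z),4))
print(plane('scene',250,204,.07))
E
```

```text
gripA [0.6518 0.138  0.209 ]
gripB [0.5972 0.1725 0.209 ]
pl1 [0.7531 0.2774 0.01  ]
pl2 [0.6549 0.3274 0.01  ]
pl3 [0.6025 0.2289 0.01  ]
pos [ 0.6161 -0.2017  0.07  ]
posL [ 0.6159 -0.1254  0.07  ]
posR [ 0.6162 -0.2782  0.07  ]
brown [0.7653 0.103  0.036 ]
br_top1 [0.8005 0.1151 0.198 ]
tray [ 0.7967 -0.018   0.025 ]
gA [0.6036 0.1728 0.221 ]
gB [0.6614 0.1416 0.221 ]
pl1 [0.6118 0.2308 0.01  ]
pl2 [0.703  0.1833 0.01  ]
pl3 [0.7545 0.2779 0.01  ]
pl4 [0.6584 0.3265 0.01  ]
[ 0.6218401  -0.20095831  0.07      ]
```

Candidates (top picture): silver disc with dark frame on the hook at (268,197) – the weight; orange look-alikes at (226,232), (261,247), (297,262); brown at (291,158); white flat disc at (203,127) versus the positioner with ring and bolts at (388,203). The crop shows that only the silver one hangs on the hook, with a black grip across it. I choose that one and the plate at (388,203).

Request:
play_rows --xyz '[[0, 0, 3], [1, 1.5, 3], [1.8, 3, 2], [1.8, 3, 1], [1.8, 3, 0], [1.8, 3, 0], [1.8, 3, 0], [1.8, 3, 0], [1.8, 3, 0], [1.8, 3, 0], [1.8, 3, 0], [1.8, 3, 0]]' --dr '[[0, 0, 0], [0, 0, -4], [0, 0, -4], [0, 0, -4], [0, 0, -4], [0, 0, -4], [0, 0, -4], [0, 0, -4], [0, 0, -4], [0, 0, -4], [0, 0, -4], [0, 0, -4]]' --hand -1

```text
time: 1.15
eef_pos: [0.3876, -0.239, 0.3169]
tcp_rot: [[0.007, -0.887, 0.462], [0.014, 0.462, 0.887], [-1.0, 0.001, 0.016]]
force: [2.1, -0.6, -0.1]
opening: 0.0854
```

Request:
play_rows --xyz '[[2, 3.4, 1], [2, 3.4, 0], [2, 3.4, 0], [2, 3.4, 0], [2, 3.4, 0], [2, 3.4, 0], [2, 3.4, 0], [2, 3.4, 0], [2, 3.4, 0], [2, 3.4, 0], [2, 3.4, 0], [0, 0, 0]]' --dr '[[0, 0, 0], [0, 0, 0], [0, 0, 0], [0, 0, 0], [0, 0, 0], [0, 0, 0], [0, 0, 0], [0, 0, 0], [0, 0, 0], [0, 0, 0], [0, 0, 0], [0, 0, 0]]'

```text
time: 2.15
eef_pos: [0.6136, 0.1624, 0.3217]
tcp_rot: [[0.003, -0.888, 0.459], [0.014, 0.459, 0.888], [-1.0, 0.004, 0.014]]
force: [2.2, 0.3, -1.3]
opening: 0.0853
```

```bash
python3 - <<'E'
from h import *
p,f=P('wrist');print(np.round(-np.array(p['R']).T@p['t'],3),np.round(p['R'],3))
shot('wrist','w1.png');shot('top','t1.png');shot('scene','s1.png')
crop('top0.png','c1.png',210,310,150,220,8)
E
```

```text
[0.541 0.197 0.466] [[ 0.458  0.889  0.014]
 [ 0.843 -0.439  0.31 ]
 [ 0.282 -0.131 -0.951]]
```

View pics/w1.png

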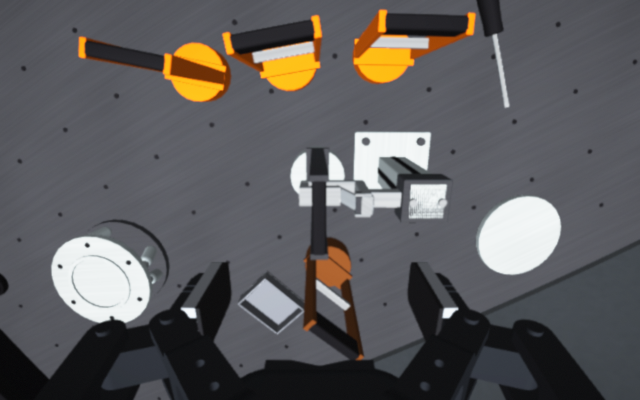

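View pics/c1.png

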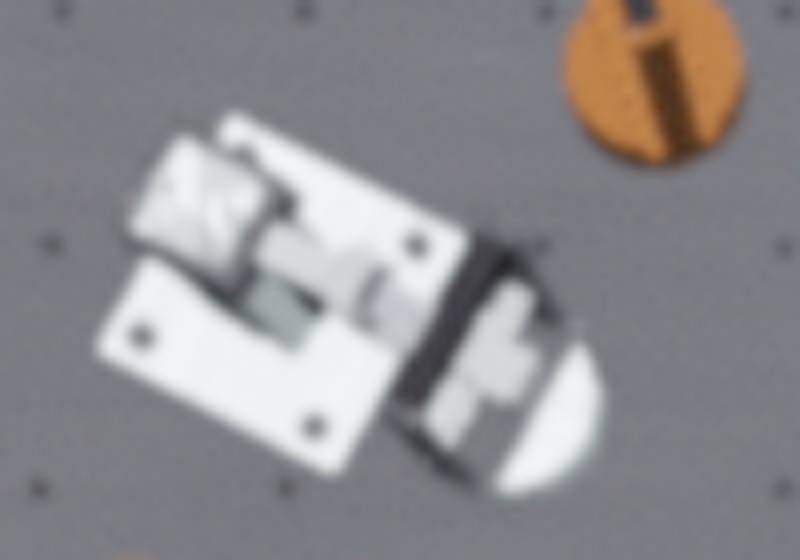

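```bash
python3 - <<'E'
from h import *
crop('w1.png','c3.png',280,460,120,280,4.4)
E
```

```text
(no output)
```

View pics/c3.png

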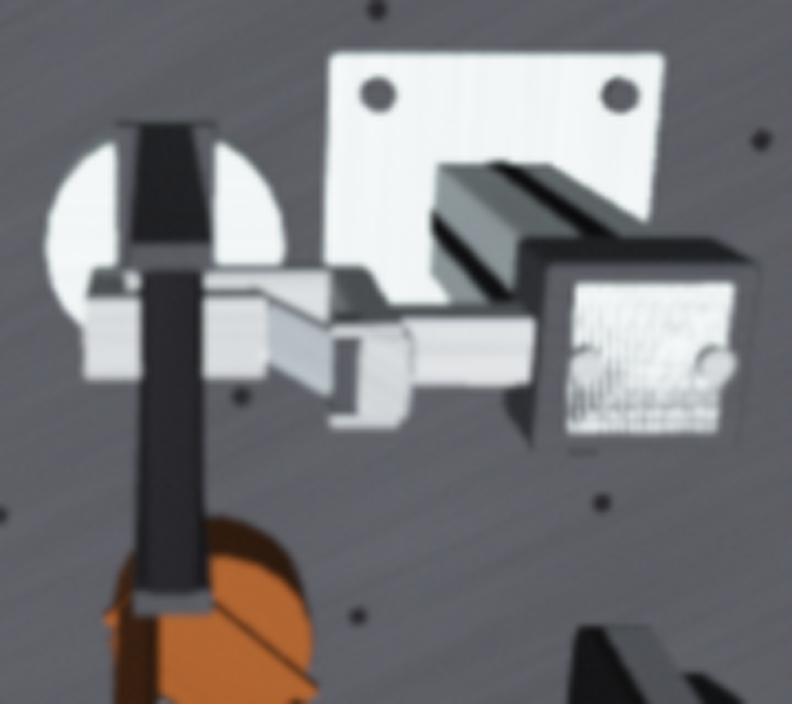

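```bash
python3 - <<'E'
from h import *
def c(x,y):return 280+x/4.4,120+y/4.4
Q={}
for nm,x,y,z in [('bTL',83,297,.148),('bBL',83,380,.148),('bTR',266,291,.148),('bBR',268,379,.148),
 ('gAL',144,272,.221),('gAR',202,272,.221),('gBL',135,592,.221),('gBR',210,592,.221),
 ('p1',330,53,.01),('p2',664,55,.01),('capL0',546,262,.17),('capR0',757,262,.17),('capL1',536,446,.17),
 ('kpL',330,427,.179),('kpR',405,427,.179),('kpT',410,335,.179)]:
    Q[nm]=plane('wrist',*c(x,y),z); print(nm,np.round(Q[nm],4))
b=[Q[k] for k in ['bTL','bBL','bTR','bBR']]
ex=(b[2]+b[3]-b[0]-b[1])[:2]/2; ey=(b[0]+b[2]-b[1]-b[3])[:2]/2
print('beak len,width',np.linalg.norm(ex),np.linalg.norm(ey),np.degrees(np.arctan2(ex[1],ex[0])),np.degrees(np.arctan2(ey[1],ey[0])))
pe=(Q['p2']-Q['p1'])[:2];print('plate',np.linalg.norm(pe),np.degrees(np.arctan2(pe[1],pe[0])))
g=np.mean([Q[k] for k in ['gAL','gAR','gBL','gBR']],0)
gy=(Q['gAL']+Q['gAR']-Q['gBL']-Q['gBR'])[:2]/2
print('grip',g,np.linalg.norm(gy),np.degrees(np.arctan2(gy[1],gy[0])),np.linalg.norm(Q['gAR']-Q['gAL']),np.linalg.norm(Q['gBR']-Q['gBL']))
a=np.radians(62.6); u=np.array([np.cos(a),np.sin(a)]);n=np.array([-u[1],u[0]])
be=(b[2]+b[3])[:2]/2;bt=(b[0]+b[1])[:2]/2
print('beakend rel grip',(be-g[:2])@u,(be-g[:2])@n,'tip',(bt-g[:2])@u)
E
```

```text
bTL [0.6109 0.136  0.148 ]
bBL [0.6296 0.1258 0.148 ]
bTR [0.6303 0.176  0.148 ]
bBR [0.6508 0.1665 0.148 ]
gAL [0.5957 0.1609 0.221 ]
gAR [0.6007 0.1705 0.221 ]
gBL [0.6538 0.1282 0.221 ]
gBR [0.6609 0.1416 0.221 ]
p1 [0.6062 0.2242 0.01  ]
p2 [0.6579 0.3234 0.01  ]
capL0 [0.6474 0.2364 0.17  ]
capR0 [0.6701 0.2798 0.17  ]
capL1 [0.6879 0.2171 0.17  ]
kpL [0.657  0.1763 0.179 ]
kpR [0.665  0.1914 0.179 ]
kpT [0.6455 0.2015 0.179 ]
beak len,width 0.045164013629510176 0.021954546792837603 63.37786748893118 153.276866478804
plate 0.1118988241850283 62.465337673738375
grip [0.6278028  0.15030534 0.221     ] 0.06668737088184033 152.4873477350274 0.010837641494325551 0.015179086232897808
beakend rel grip 0.024444431484786436 -0.0016420013518910798 tip -0.020715419955316693
```

Request:
play_rows --xyz '[[0.7, -0.6, 0], [0.7, -0.6, -1], [0, 0, -2], [0, 0, -2], [0, 0, -2], [0, 0, -2], [0, 0, 0], [0, 0, 0]]' --dr '[[-0.4, 0.1, 0], [-0.4, 0.1, 0], [0, 0, 0], [0, 0, 0], [0, 0, 0], [0, 0, 0], [0, 0, 0], [0, 0, 0]]'

```text
time: 2.97
eef_pos: [0.6278, 0.1316, 0.2382]
tcp_rot: [[0.016, -0.882, 0.472], [0.002, 0.472, 0.882], [-1.0, -0.013, 0.01]]
force: [-0.8, -0.4, 1.4]
opening: 0.0854
```

```bash
python3 - <<'E'
from h import *
s=bot.read_state();print(s['eef_pos'],s['tcp_rot'].round(4),s['force'])
shot('wrist','w2.png')
E
```

```text
[0.62776627 0.13159441 0.23815962] [[ 0.0161 -0.8816  0.4717]
 [ 0.0024  0.4718  0.8817]
 [-0.9999 -0.0131  0.0097]] [-0.83471652 -0.40274876  1.44284881]
```

View pics/w2.png

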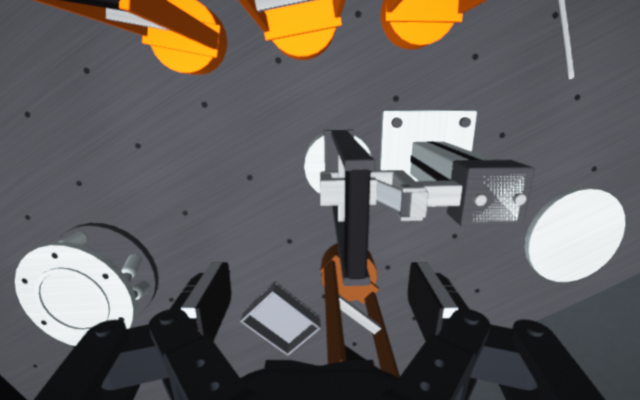

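```bash
python3 - <<'E'
from h import *
crop('w2.png','c4.png',300,480,120,300,4.4)
s=bot.read_state();print(s['eef_pos'],s['time'],s['joint_vel'].round(4))
E
```

```text
[0.62767707 0.13179216 0.23790571] 3.0167 [ 0.0125  0.0021  0.0232 -0.0039 -0.0061 -0.0053]
```

View pics/c4.png

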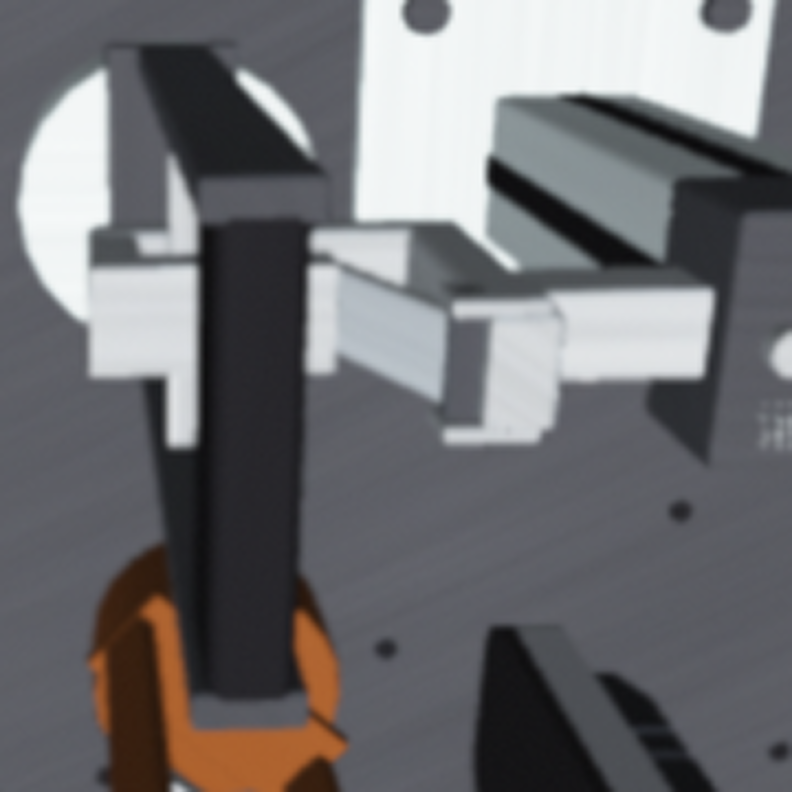

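```bash
python3 - <<'E'
from h import *
def c(x,y):return 300+x/4.4,120+y/4.4
a=np.radians(62.5); u=np.array([np.cos(a),np.sin(a)]);n=np.array([-u[1],u[0]])
s=bot.read_state();o=s['eef_pos'][:2]
for nm,x,y,z in [('bTL',90,265,.148),('bBL',90,377,.148),('bTR',337,266,.148),('bBR',336,373,.148),
 ('gAL',215,220,.221),('gAR',306,220,.221),('gBL',210,695,.221),('gBR',292,695,.221),('sAL',200,180,.221),('sAR',327,180,.221),('sBL',193,726,.221),('sBR',306,726,.221),
 ('barL',167,446,.132),('barL0',168,160,.132),('kLB',443,440,.179),('kRB',541,440,.179),('kLT',453,305,.179),('p1',362,220,.01),('capL',740,210,.17)]:
    q=plane('wrist',*c(x,y),z)[:2]; print(nm,np.round(q,4),'u,n rel TCP mm',np.round([1e3*(q-o)@u,1e3*(q-o)@n],1))
E
```

```text
bTL [0.6101 0.1424] u,n rel TCP mm [ 1.3 20.5]
bBL [0.6284 0.1327] u,n rel TCP mm [ 1.1 -0.2]
bTR [0.6307 0.1806] u,n rel TCP mm [44.6 19.9]
bBR [0.6487 0.1721] u,n rel TCP mm [45.5 -0. ]
gAL [0.5947 0.1663] u,n rel TCP mm [15.4 45.2]
gAR [0.5998 0.1759] u,n rel TCP mm [26.2 45.1]
gBL [0.6529 0.1369] u,n rel TCP mm [ 16.2 -20. ]
gBR [0.6582 0.1466] u,n rel TCP mm [ 27.3 -20.2]
sAL [0.5895 0.1669] u,n rel TCP mm [13.5 50. ]
sAR [0.5966 0.1801] u,n rel TCP mm [28.5 49.9]
sBL [0.6562 0.1327] u,n rel TCP mm [ 14.  -24.9]
sBR [0.6636 0.1462] u,n rel TCP mm [ 29.4 -25.2]
barL [0.6533 0.1368] u,n rel TCP mm [ 16.3 -20.4]
barL0 [0.6032 0.1624] u,n rel TCP mm [15.9 35.9]
kLB [0.6545 0.182 ] u,n rel TCP mm [56.9 -0.6]
kRB [0.6621 0.1959] u,n rel TCP mm [72.8 -0.9]
kLT [0.6346 0.1922] u,n rel TCP mm [56.8 21.8]
p1 [0.6674 0.1993] u,n rel TCP mm [78.2 -4. ]
capL [0.6454 0.2403] u,n rel TCP mm [104.4  34.3]
```

Request:
play_rows --xyz '[[0, 1.2, 0], [-0.1, 1.2, 0], [0, 0, 0], [0, 0, 0]]' --dr '[[0, 0.4, 0.3], [0, 0.4, 0.3], [0, 0, 0], [0, 0, 0]]'

```text
time: 3.35
eef_pos: [0.6281, 0.1569, 0.2433]
tcp_rot: [[0.007, -0.886, 0.463], [0.005, 0.463, 0.886], [-1.0, -0.004, 0.007]]
force: [0.9, -0.1, 0.2]
opening: 0.0854
```

```bash
python3 - <<'E'
from h import *
s=bot.read_state();print(s['eef_pos'],s['tcp_rot'].round(4),s['force'])
shot('wrist','w3.png')
crop('w3.png','c5.png',260,440,120,300,4.4)
E
```

```text
[0.62808854 0.15689439 0.24325227] [[ 0.0067 -0.8863  0.463 ]
 [ 0.0049  0.4631  0.8863]
 [-1.     -0.0037  0.0074]] [ 0.88683488 -0.07679     0.21218011]
```

View pics/c5.png

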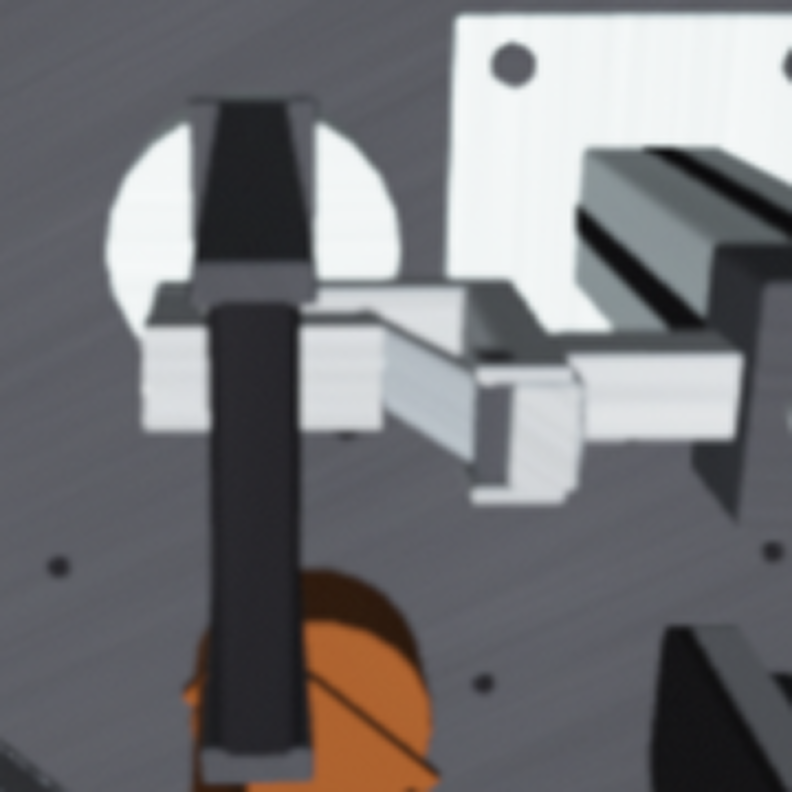

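```bash
python3 - <<'E'
from h import *
def c(x,y):return 260+x/4.4,120+y/4.4
a=np.radians(62.5); u=np.array([np.cos(a),np.sin(a)]);n=np.array([-u[1],u[0]])
s=bot.read_state();o=s['eef_pos'];print(o);o=o[:2]
for nm,x,y,z in [('bTL',146,327,.148),('bBL',143,431,.148),('bTR',384,328,.148),('bBR',382,430,.148),
 ('sAL',192,300,.221),('sAR',315,300,.221),('gAL',211,308,.221),('gAR',297,308,.221),('gBL',212,748,.221),('gBR',297,748,.221),('sBL',203,780,.221),('sBR',312,780,.221)]:
    q=plane('wrist',*c(x,y),z)[:2]; print(nm,np.round(q,4),'u,n',np.round([1e3*(q-o)@u,1e3*(q-o)@n],1))
E
```

```text
[0.628102   0.15690141 0.24327715]
bTL [0.6111 0.1424] u,n [-20.7   8.4]
bBL [0.6285 0.1321] u,n [-21.8 -11.8]
bTR [0.6313 0.1806] u,n [22.5  8.1]
bBR [0.649  0.1716] u,n [ 22.7 -11.7]
sAL [0.5937 0.1646] u,n [-9.1 34.1]
sAR [0.6008 0.1782] u,n [ 6.3 34.1]
gAL [0.5957 0.1662] u,n [-6.7 33.1]
gAR [0.6007 0.1758] u,n [ 4.1 33. ]
gBL [0.6526 0.1359] u,n [ -7.3 -31.4]
gBR [0.6582 0.1465] u,n [  4.7 -31.4]
sBL [0.6567 0.1323] u,n [ -8.7 -36.7]
sBR [0.6639 0.146 ] u,n [  6.9 -36.8]
```

Request:
play_rows --xyz '[[0, -0.1, -1], [0, 0, -1], [0, 0, -1], [0, 0, -1], [0, 0, -0.8], [0, 0, 0], [0, 0, 0]]' --dr '[[-0.2, 0.2, 0], [0, 0, 0], [0, 0, 0], [0, 0, 0], [0, 0, 0], [0, 0, 0], [0, 0, 0]]'

```text
time: 3.98
eef_pos: [0.6272, 0.1555, 0.1886]
tcp_rot: [[0.001, -0.886, 0.463], [0.0, 0.463, 0.886], [-1.0, -0.001, 0.001]]
force: [-0.0, 0.8, 0.3]
opening: 0.0855
```

Request:
play_rows --xyz '[[0, 0, 0.2], [0, 0, 0]]' --dr '[[0, 0, 0], [0, 0, 0]]'

```text
time: 4.15
eef_pos: [0.6271, 0.1552, 0.1906]
tcp_rot: [[0.001, -0.886, 0.463], [-0.0, 0.463, 0.886], [-1.0, -0.001, 0.0]]
force: [-0.4, 0.3, 0.2]
opening: 0.0853
```

Request:
play_rows --xyz '[[0, 0, 0], [0, 0, 0], [0, 0, 0], [0, 0, 0], [0, 0, 0], [0, 0, 0], [0, 0, 0], [0, 0, 0], [0, 0, 0], [0, 0, 0], [0, 0, 0], [0, 0, 0]]' --dr '[[0, 0, 0], [0, 0, 0], [0, 0, 0], [0, 0, 0], [0, 0, 0], [0, 0, 0], [0, 0, 0], [0, 0, 0], [0, 0, 0], [0, 0, 0], [0, 0, 0], [0, 0, 0]]' --hand 1

```text
time: 5.15
eef_pos: [0.6281, 0.1557, 0.1934]
tcp_rot: [[0.005, -0.886, 0.463], [0.002, 0.463, 0.886], [-1.0, -0.003, 0.004]]
force: [0.4, -0.3, 1.3]
opening: 0.0108
```

```bash
python3 - <<'E'
from h import *
for i in range(3):
    s=bot.read_state();print(s['time'],s['eef_pos'],s['tcp_rot'].round(4)[:,0],s['force'],s['torque'])
    shot('wrist','w4.png')
crop('w4.png','c6.png',250,440,130,310,4.2)
E
```

```text
5.15 [0.62809559 0.15566555 0.19338239] [ 0.0047  0.0018 -1.    ] [ 0.44956425 -0.32807428  1.33529565] [ 0.06422079 -0.01113924 -0.01018425]
5.2 [0.62810941 0.15567397 0.19339493] [ 0.0047  0.0018 -1.    ] [-0.61022093  0.22045117 -0.11161591] [ 0.04833201 -0.00529529 -0.01610333]
5.25 [0.62812584 0.15570574 0.19338721] [ 0.0047  0.0018 -1.    ] [-0.78280902 -0.21716059  0.84256365] [-0.02700466 -0.00250362 -0.00567059]
```

View pics/w4.png

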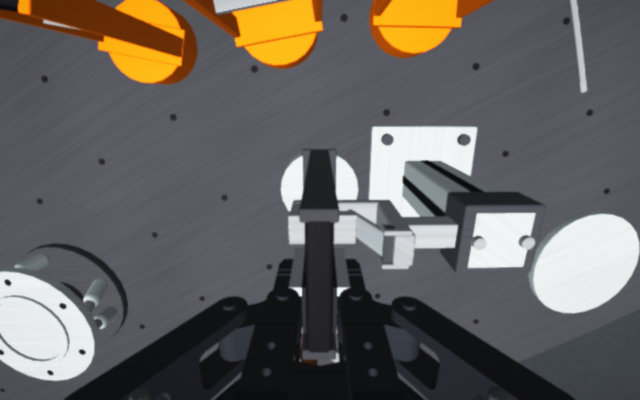

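View pics/c6.png

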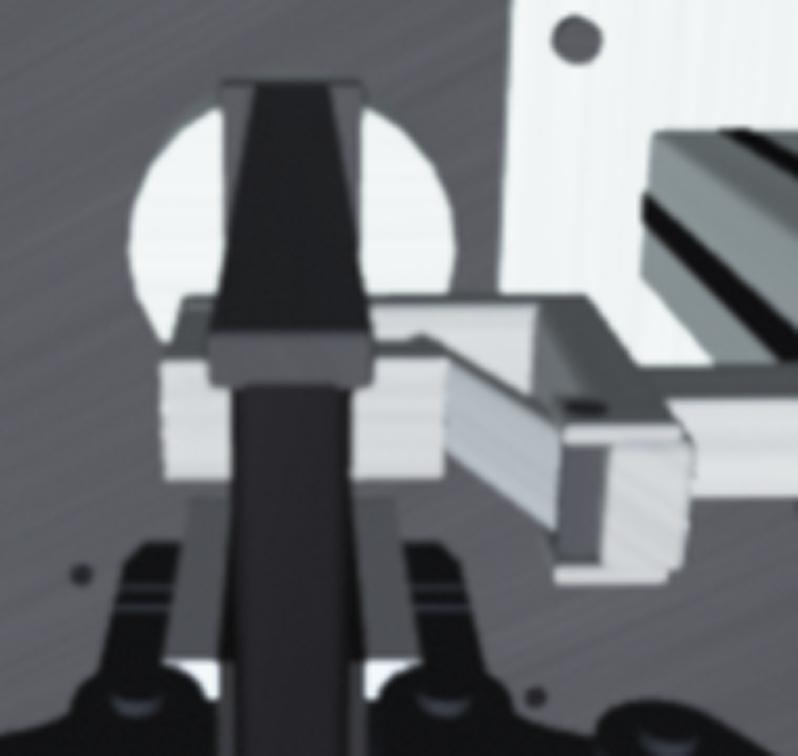

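Request:
play_rows --xyz '[[0, 0, 0.15], [0, 0, 0]]' --dr '[[-0.1, 0.3, 0], [0, 0, 0]]'

```text
time: 5.47
eef_pos: [0.6273, 0.1557, 0.1934]
tcp_rot: [[-0.004, -0.886, 0.463], [-0.0, 0.463, 0.886], [-1.0, 0.003, -0.002]]
force: [-2.2, 0.4, 1.4]
opening: 0.011
```

```bash
cat > st.py <<'E'
from h import *
import sys
a=np.radians(62.5); u=np.array([np.cos(a),np.sin(a)]);n=np.array([-u[1],u[0]])
fs=[]
for i in range(int(sys.argv[1]) if len(sys.argv)>1 else 1):
    s=bot.read_state();fs.append(s['force']);o=s['eef_pos']
    if i: pass
    if len(sys.argv)>2: shot('wrist',sys.argv[2])
f=np.mean(fs,0)
g=(o[:2]-[0.6281,0.1557])
print('t',s['time'],'eef',o.round(4),'u %.1f n %.1f mm'%(1e3*g@u,1e3*g@n),'Fu %.2f Fn %.2f Fz %.2f'%(f[:2]@u,f[:2]@n,f[2]),s['tcp_rot'].round(4)[:,0],'op',s['opening'],'torque n',s['torque'][:2]@n)
E
python3 st.py 3 w5.png
```

```text
t 5.5667 eef [0.6273 0.1558 0.1934] u -0.3 n 0.7 mm Fu -0.30 Fn 1.35 Fz -0.38 [-3.6e-03 -3.0e-04 -1.0e+00] op 0.010894536910462533 torque n 0.1597310528708469
```

Request:
play_rows --xyz '[[0, 0, 0.2], [0, 0, 0.2], [0, 0, 0]]' --dr '[[0, 0, 0], [0, 0, 0], [0, 0, 0]]'

```text
time: 5.87
eef_pos: [0.6261, 0.1559, 0.194]
tcp_rot: [[-0.009, -0.886, 0.463], [-0.001, 0.463, 0.886], [-1.0, 0.008, -0.005]]
force: [0.2, -0.4, -7.2]
opening: 0.011
```

```bash
python3 st.py 3 w5.png; python3 -c "
from h import *
crop('w5.png','c6.png',250,440,130,310,4.2)"
```

```text
t 5.9667 eef [0.6261 0.1559 0.1937] u -0.8 n 1.9 mm Fu -0.02 Fn 0.27 Fz -6.24 [-0.0094 -0.0012 -1.    ] op 0.010786747672156297 torque n -0.03667772022240047
```

View pics/c6.png

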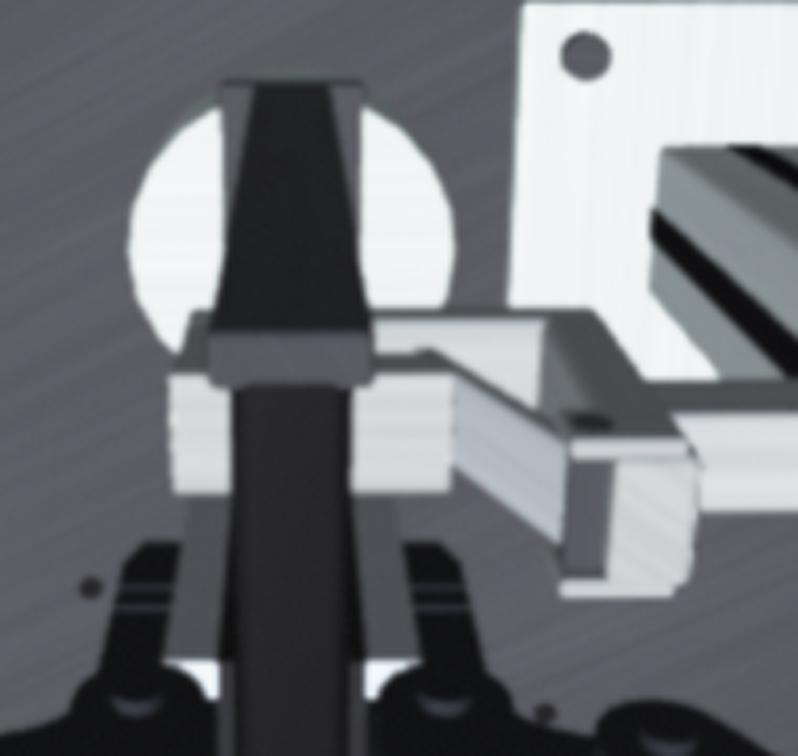

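Request:
play_rows --xyz '[[0.18, 0.35, 0.05], [0.18, 0.35, 0], [0.18, 0.35, 0], [0, 0, 0]]' --dr '[[0, -0.3, 0], [0, -0.2, 0], [0, 0, 0], [0, 0, 0]]'

```text
time: 6.35
eef_pos: [0.6319, 0.1673, 0.1936]
tcp_rot: [[-0.0, -0.886, 0.463], [-0.001, 0.463, 0.886], [-1.0, -0.0, -0.001]]
force: [-0.2, 0.4, -5.6]
opening: 0.0109
```

```bash
python3 st.py 3 w6.png; python3 -c "
from h import *
crop('w6.png','c6.png',250,440,130,310,4.2)"
```

```text
t 6.45 eef [0.6316 0.1669 0.1935] u 11.5 n 2.0 mm Fu 0.28 Fn 0.20 Fz -6.14 [-8.0e-04 -1.5e-03 -1.0e+00] op 0.01106002695393998 torque n -0.07589882132962023
```

View pics/c6.png

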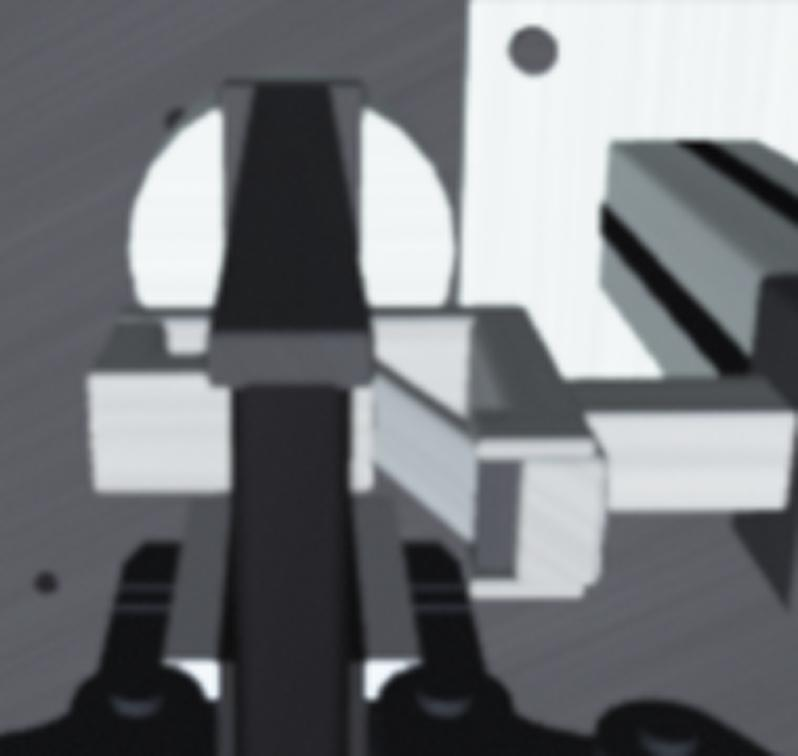

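```bash
python3 - <<'E'
from h import *
def c(x,y):return 250+x/4.2,130+y/4.2
a=np.radians(62.5); u=np.array([np.cos(a),np.sin(a)]);n=np.array([-u[1],u[0]])
s=bot.read_state();o=s['eef_pos'][:2]
for nm,x,y,z in [('bTL',88,372,.148),('bBL',94,491,.148),('bTR',374,372,.148),('bBR',374,491,.148),
 ('sAL',210,385,.221),('sAR',372,385,.221),('sAL0',224,82,.221),('gAL',233,388,.221),('gAR',350,388,.221)]:
    q=plane('wrist',*c(x,y),z)[:2]; print(nm,np.round(q,4),'u,n',np.round([1e3*(q-o)@u,1e3*(q-o)@n],1))
E
```

```text
bTL [0.6104 0.1414] u,n [-32.2   7.2]
bBL [0.6284 0.132 ] u,n [-32.2 -13.2]
bTR [0.6308 0.1807] u,n [12.1  7.2]
bBR [0.649  0.1717] u,n [ 12.5 -13.2]
sAL [0.5975 0.175 ] u,n [-8.3 34.1]
sAR [0.6046 0.1887] u,n [ 7.1 34.1]
sAL0 [0.5727 0.1899] u,n [-6.6 62.9]
gAL [0.5988 0.1768] u,n [-6.2 33.8]
gAR [0.6039 0.1867] u,n [ 5.  33.8]
```

Request:
play_rows --xyz '[[0.14, 0.27, 0], [0.14, 0.27, 0], [0, 0, 0]]' --dr '[[0, 0, 0], [0, 0, 0], [0, 0, 0]]'

```text
time: 6.75
eef_pos: [0.6339, 0.171, 0.1935]
tcp_rot: [[-0.003, -0.886, 0.464], [-0.004, 0.464, 0.886], [-1.0, 0.001, -0.005]]
force: [-0.2, -1.2, -5.9]
opening: 0.0112
```

```bash
python3 st.py 2 w7.png
```

```text
t 6.8 eef [0.634  0.171  0.1936] u 16.3 n 1.9 mm Fu -1.06 Fn 0.63 Fz -5.65 [-0.0026 -0.0037 -1.    ] op 0.01081635108142456 torque n 0.6589241613807582
```

Request:
play_rows --xyz '[[0.14, 0.27, 0], [0.09, 0.18, 0], [0, 0, 0]]' --dr '[[0, 0, 0], [0, 0, 0], [0, 0, 0]]'

```text
time: 7.1
eef_pos: [0.6358, 0.1742, 0.1935]
tcp_rot: [[-0.005, -0.885, 0.465], [-0.006, 0.465, 0.885], [-1.0, 0.001, -0.008]]
force: [-1.1, -1.3, -5.8]
opening: 0.0113
```

```bash
python3 st.py 2 w7.png
```

```text
t 7.15 eef [0.6358 0.1743 0.1935] u 20.0 n 1.8 mm Fu -2.33 Fn 0.52 Fz -5.43 [-0.0045 -0.006  -1.    ] op 0.01098397039377338 torque n 1.1236223647831358
```

Request:
play_rows --xyz '[[0.14, 0.27, 0], [0.14, 0.27, 0], [0.05, 0.09, 0], [0, 0, 0]]' --dr '[[0.3, -0.2, 0], [0.2, -0.1, 0], [0.1, -0.1, 0], [0, 0, 0]]'

```text
time: 7.53
eef_pos: [0.6388, 0.1796, 0.1935]
tcp_rot: [[0.001, -0.885, 0.466], [0.003, 0.466, 0.885], [-1.0, 0.0, 0.003]]
force: [-2.1, -2.8, -5.6]
opening: 0.0112
```

```bash
python3 st.py 2 w8.png;python3 -c "
from h import *
crop('w8.png','c6.png',250,440,130,310,4.2)"
```

```text
t 7.5833 eef [0.6388 0.1796 0.1935] u 26.2 n 1.6 mm Fu -3.36 Fn 0.67 Fz -5.77 [ 0.0014  0.0029 -1.    ] op 0.010970512852680985 torque n 1.4521150595619
```

View pics/c6.png

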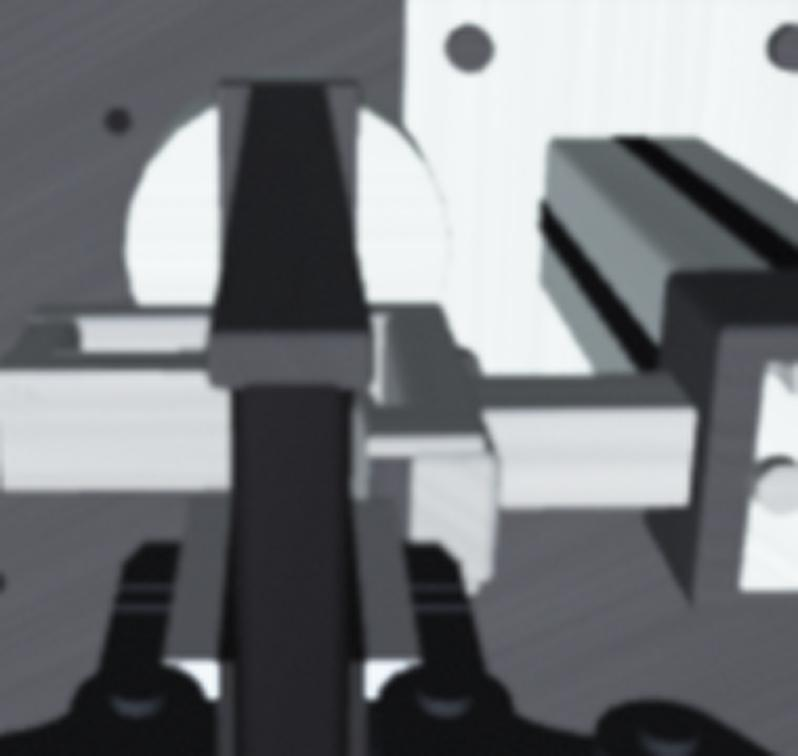

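Request:
play_rows --xyz '[[0.14, 0.27, 0], [0.09, 0.17, 0], [0, 0, 0]]' --dr '[[0.1, 0, 0], [0.1, -0.1, 0], [0, 0, 0]]'

```text
time: 7.88
eef_pos: [0.641, 0.1837, 0.1935]
tcp_rot: [[0.003, -0.885, 0.466], [0.006, 0.466, 0.885], [-1.0, 0.0, 0.006]]
force: [-2.1, -3.2, -5.1]
opening: 0.0111
```

```bash
python3 st.py 2 w9.png
```

```text
t 7.9333 eef [0.6409 0.1837 0.1935] u 30.7 n 1.5 mm Fu -3.40 Fn 0.61 Fz -5.55 [ 0.0025  0.0056 -1.    ] op 0.01097288385475833 torque n 1.5974855576754607
```

Request:
play_rows --xyz '[[0.07, 0.13, 0], [0, 0, 0]]' --dr '[[0, 0, 0], [0, 0, 0]]'

```text
time: 8.15
eef_pos: [0.6415, 0.1847, 0.1935]
tcp_rot: [[0.002, -0.885, 0.466], [0.005, 0.466, 0.885], [-1.0, 0.001, 0.006]]
force: [-1.7, -3.0, -5.2]
opening: 0.0108
```

```bash
python3 st.py 2 w9.png;python3 -c "
from h import *
crop('w9.png','c6.png',250,440,130,310,4.2)"
```

```text
t 8.2 eef [0.6415 0.1848 0.1935] u 32.0 n 1.5 mm Fu -3.63 Fn 0.29 Fz -5.62 [ 0.0022  0.0053 -1.    ] op 0.010767721640946804 torque n 1.7149812432239773
```

View pics/c6.png

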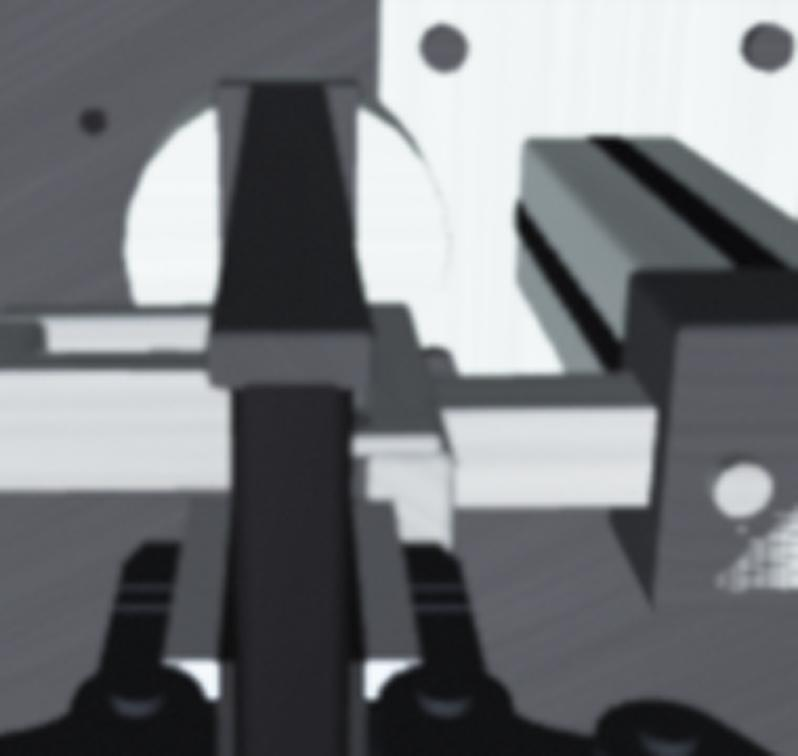

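Request:
play_rows --xyz '[[0.05, 0.09, 0], [0, 0, 0]]' --dr '[[0, 0, 0], [0, 0, 0]]'

```text
time: 8.42
eef_pos: [0.6419, 0.1854, 0.1935]
tcp_rot: [[0.002, -0.885, 0.466], [0.005, 0.466, 0.885], [-1.0, 0.001, 0.005]]
force: [-2.5, -3.3, -4.9]
opening: 0.0111
```

```bash
python3 st.py 1
```

```text
t 8.4167 eef [0.6419 0.1854 0.1935] u 32.7 n 1.5 mm Fu -4.05 Fn 0.72 Fz -4.91 [ 0.0018  0.0048 -1.    ] op 0.011073802918423354 torque n 1.658224808583378
```

Request:
play_rows --xyz '[[0.05, 0.09, 0], [0, 0, 0]]' --dr '[[0, 0, 0], [0, 0, 0]]'

```text
time: 8.58
eef_pos: [0.6422, 0.186, 0.1935]
tcp_rot: [[0.001, -0.885, 0.466], [0.004, 0.466, 0.885], [-1.0, 0.001, 0.004]]
force: [-2.5, -4.3, -5.6]
opening: 0.011
```

```bash
python3 st.py 2 w10.png
```

```text
t 8.6333 eef [0.6422 0.186  0.1935] u 33.4 n 1.5 mm Fu -4.79 Fn 0.65 Fz -5.63 [ 0.0013  0.0044 -1.    ] op 0.011469002438081459 torque n 1.9839375139197477
```

Request:
play_rows --xyz '[[-0.06, -0.12, 0], [0, 0, 0.4], [0, 0, 0]]' --dr '[[0, 0, 0], [0, 0, 0], [0, 0, 0]]'

```text
time: 8.93
eef_pos: [0.6415, 0.1855, 0.1969]
tcp_rot: [[0.001, -0.885, 0.466], [0.006, 0.466, 0.885], [-1.0, 0.002, 0.006]]
force: [-1.7, -2.7, -4.6]
opening: 0.011
```

```bash
python3 st.py 1
```

```text
t 8.9333 eef [0.6415 0.1855 0.1969] u 32.6 n 1.8 mm Fu -3.16 Fn 0.22 Fz -4.64 [ 0.001   0.0059 -1.    ] op 0.011037044892406622 torque n 1.51489143346263
```

Off the hard stop (about 3 N), and 3.4 mm up. I'll keep lifting.

Request:
play_rows --xyz '[[-0.03, -0.05, 0.4], [0, 0, 0.3], [0, 0, 0]]' --dr '[[0, 0, 0], [0, 0, 0], [0, 0, 0]]'

```text
time: 9.18
eef_pos: [0.6407, 0.1848, 0.2032]
tcp_rot: [[-0.001, -0.885, 0.466], [0.005, 0.466, 0.885], [-1.0, 0.004, 0.004]]
force: [-2.0, -3.1, -6.2]
opening: 0.0107
```

```bash
python3 st.py 1
```

```text
t 9.1833 eef [0.6407 0.1848 0.2032] u 31.6 n 2.3 mm Fu -3.69 Fn 0.36 Fz -6.17 [-0.0015  0.0051 -1.    ] op 0.010655897118072735 torque n 1.6654800149507683
```

Request:
play_rows --xyz '[[0.03, 0.05, 0.4], [0.02, 0.03, 0.4], [0, 0, 0]]' --dr '[[0, 0, 0], [0, 0, 0], [0, 0, 0]]'

```text
time: 9.43
eef_pos: [0.6406, 0.1849, 0.2111]
tcp_rot: [[-0.004, -0.884, 0.467], [0.003, 0.467, 0.884], [-1.0, 0.005, 0.001]]
force: [-2.4, -4.9, -6.5]
opening: 0.0114
```

```bash
python3 st.py 1
```

```text
t 9.4333 eef [0.6406 0.1849 0.2111] u 31.7 n 2.4 mm Fu -5.42 Fn -0.13 Fz -6.55 [-0.0041  0.0033 -1.    ] op 0.011403954967332692 torque n 1.9908440241863015
```

Request:
play_rows --xyz '[[0.04, 0.07, 0.4], [0.02, 0.04, 0.4], [0, 0, 0]]' --dr '[[0.15, -0.1, 0], [0.1, 0, 0], [0, 0, 0]]'

```text
time: 9.68
eef_pos: [0.6403, 0.1844, 0.2191]
tcp_rot: [[-0.006, -0.884, 0.467], [0.004, 0.467, 0.884], [-1.0, 0.007, 0.001]]
force: [-3.9, -4.9, -6.2]
opening: 0.0111
```

```bash
python3 st.py 2 w11.png;python3 -c "
from h import *
crop('w11.png','c6.png',200,390,130,310,4.2)"
```

```text
t 9.7333 eef [0.6403 0.1844 0.2191] u 31.1 n 2.4 mm Fu -6.11 Fn 1.25 Fz -6.01 [-0.006   0.0041 -1.    ] op 0.011053281918108997 torque n 2.553312398570467
```

View pics/c6.png

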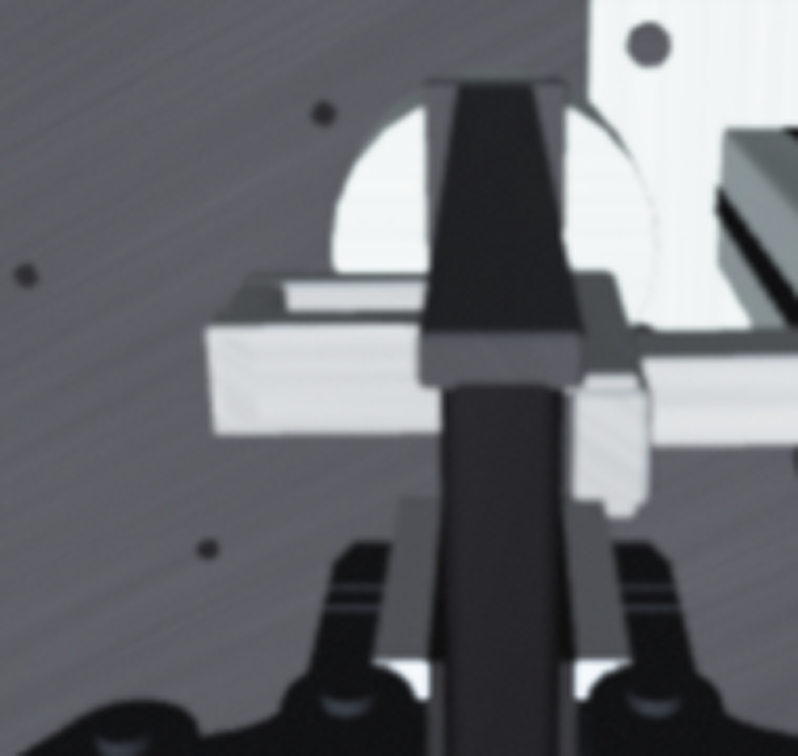

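Request:
play_rows --xyz '[[0, 0, 0.4], [0, 0, 0.4], [0, 0, 0]]' --dr '[[0, 0, 0], [0, 0, 0], [0, 0, 0]]'

```text
time: 10.03
eef_pos: [0.6396, 0.1825, 0.2279]
tcp_rot: [[-0.008, -0.883, 0.468], [0.001, 0.468, 0.884], [-1.0, 0.008, -0.003]]
force: [-3.5, -4.8, -7.0]
opening: 0.0112
```

```bash
python3 st.py 1
```

```text
t 10.0333 eef [0.6396 0.1825 0.2279] u 29.1 n 2.2 mm Fu -5.91 Fn 0.92 Fz -7.02 [-8.5e-03  5.0e-04 -1.0e+00] op 0.011154393447663297 torque n 2.171046194136122
```

Request:
play_rows --xyz '[[-0.18, -0.35, 0], [-0.18, -0.35, 0], [-0.18, -0.35, 0], [0, 0, 0]]' --dr '[[0, -0.2, 0], [0, -0.2, 0], [0, 0, 0], [0, 0, 0]]'

```text
time: 10.37
eef_pos: [0.636, 0.1746, 0.2311]
tcp_rot: [[0.008, -0.884, 0.467], [0.008, 0.467, 0.884], [-1.0, -0.004, 0.011]]
force: [1.5, -0.2, -6.4]
opening: 0.0107
```

```bash
python3 st.py 1
```

```text
t 10.3667 eef [0.636  0.1746 0.2311] u 20.4 n 1.7 mm Fu 0.52 Fn -1.46 Fz -6.36 [ 0.0084  0.0084 -0.9999] op 0.010654036065467078 torque n -0.04480489805747109
```

Request:
play_rows --xyz '[[-0.35, -0.7, -0.1], [-0.35, -0.7, -0.1], [-0.35, -0.7, 0], [0, 0, 0]]' --dr '[[-0.2, 0.2, 0], [-0.2, 0.2, 0], [0, 0, 0], [0, 0, 0]]'

```text
time: 10.7
eef_pos: [0.6247, 0.1526, 0.2298]
tcp_rot: [[0.003, -0.885, 0.466], [0.003, 0.466, 0.885], [-1.0, -0.002, 0.004]]
force: [0.7, -0.7, -6.0]
opening: 0.0113
```

```bash
python3 st.py 2 w12.png
```

```text
t 10.75 eef [0.6251 0.1533 0.2297] u -3.5 n 1.6 mm Fu -0.25 Fn -0.53 Fz -6.24 [ 0.0038  0.0039 -1.    ] op 0.01086379194523166 torque n 0.07079789226232072
```

View pics/w12.png

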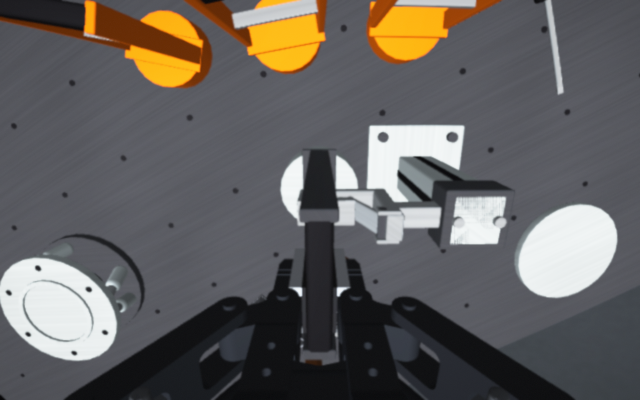

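Request:
play_rows --xyz '[[-0.4, -0.9, 0], [-0.5, -1.0, 0], [-0.5, -1.0, 0], [-0.5, -1.0, 0], [-0.5, -1.0, 0], [-0.5, -1.0, 0], [-0.5, -1.0, 0], [-0.2, -0.6, 0.3], [0, 0, 0.5], [0, 0, 0.5]]' --dr '[[-0.1, 0.1, 0], [0, 0, 0], [0, 0, 0], [0, 0, 0], [0, 0, 0], [0, 0, 0], [0, 0, 0], [0, 0, 0], [0, 0, 0], [0, 0, 0]]'

```text
time: 11.63
eef_pos: [0.5845, 0.0705, 0.2426]
tcp_rot: [[0.001, -0.885, 0.466], [0.003, 0.466, 0.885], [-1.0, 0.0, 0.003]]
force: [0.4, 0.1, -5.2]
opening: 0.0113
```

```bash
python3 st.py 1
```

```text
t 11.6333 eef [0.5845 0.0705 0.2426] u -95.7 n -0.7 mm Fu 0.31 Fn -0.31 Fz -5.20 [ 0.0013  0.0026 -1.    ] op 0.011263964149709246 torque n -0.13575928080701513
```

Request:
play_rows --xyz '[[0, -1, 1], [0.1, -2, 1], [0.2, -2, 1], [0.2, -2, 0.5], [0.2, -2, 0], [0.2, -2, 0], [0.2, -2, 0], [0, 0, 0]]' --dr '[[0, 0, 0], [0, 0, 0], [0, 0, 0], [0, 0, 0], [0, 0, 0], [0, 0, 0], [0, 0, 0], [0, 0, 0]]'

```text
time: 12.3
eef_pos: [0.598, -0.0653, 0.2893]
tcp_rot: [[0.011, -0.887, 0.461], [0.002, 0.461, 0.887], [-1.0, -0.009, 0.007]]
force: [0.8, 0.3, -5.6]
opening: 0.0108
```

```bash
python3 - <<'E'
from h import *
print(bot.read_state()['eef_pos'])
for n,sd,f in [('top',(388,203),'top0.png'),('scene',(250,204),'scene0.png')]:
    im=cv2.imread('pics/'+f); g=cv2.cvtColor(im,cv2.COLOR_BGR2GRAY)
    m=(g>150).astype(np.uint8); k,l=cv2.connectedComponents(m); 
    mm=(l==l[sd[1],sd[0]]).astype(np.uint8)
    cs,_=cv2.findContours(mm,cv2.RETR_EXTERNAL,cv2.CHAIN_APPROX_NONE);c=max(cs,key=cv2.contourArea)
    P0=np.array([plane(n,*q[0].astype(float),.07)[:2] for q in c])
    (cx,cy),r=cv2.minEnclosingCircle((P0*1000).astype(np.float32)); e=cv2.fitEllipse((P0*1000).astype(np.float32))
    print(n,len(c),P0.min(0),P0.max(0),cx,cy,r,e)
shot('wrist','w13.png')
E
```

```text
[ 0.59798279 -0.06532656  0.28925827]
top 140 [ 0.54028919 -0.27678082] [ 0.6935365  -0.12467885] 617.7609252929688 -200.98143005371094 78.04766845703125 ((618.117919921875, -200.69845581054688), (152.51451110839844, 153.00997924804688), 103.8565902709961)
scene 165 [ 0.54296086 -0.2783812 ] [ 0.70690982 -0.12768688] 629.6090698242188 -197.3651123046875 87.9654541015625 ((622.6526489257812, -201.30615234375), (148.18734741210938, 160.22959899902344), 115.8208236694336)
```

View pics/w13.png

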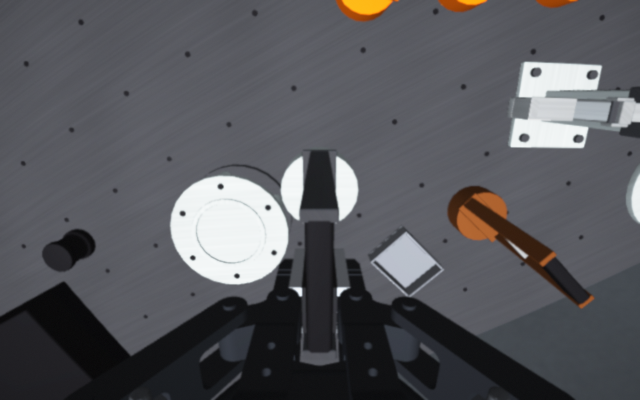

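```bash
cat > ms.py <<'E'
from h import *
import sys
from scipy.optimize import least_squares
f=sys.argv[1]; sd=eval(sys.argv[2]); dz=eval(sys.argv[3]) # seeds plate
s=bot.read_state();o=s['eef_pos'];print('TCP',o.round(4),s['tcp_rot'][:,0].round(4))
im=cv2.imread('pics/'+f);g=cv2.cvtColor(im,cv2.COLOR_BGR2GRAY)
m=(g>150).astype(np.uint8);k,l=cv2.connectedComponents(m)
def fit(seeds,z,r,y1=999,x=None):
    mm=np.zeros_like(m)
    for q in seeds: mm|=(l==l[q[1],q[0]]).astype(np.uint8)
    cs,_=cv2.findContours(mm,cv2.RETR_EXTERNAL,cv2.CHAIN_APPROX_NONE)
    c=np.vstack([q for q in cs if len(q)>15])[:,0].astype(float)
    if x is not None: c=np.array([q for q in c if x(q)])
    Q=np.array([plane('wrist',*q,z)[:2] for q in c])
    fn=lambda p:np.hypot(Q[:,0]-p[0],Q[:,1]-p[1])-(p[2] if r is None else r)
    p0=[*Q.mean(0)]+([.05] if r is None else [])
    w=least_squares(fn,p0,loss='soft_l1',f_scale=.0005)
    print(len(c),'z',z,'centre',w.x.round(4),'med res mm',1e3*np.median(abs(fn(w.x))),'rel TCP',(w.x[:2]-o[:2]).round(4));return w.x
print('seeds labels',[l[q[1],q[0]] for q in sd+dz])
pl=fit(sd,.07,.075,x=eval(sys.argv[4]) if len(sys.argv)>4 else None)
zt=o[2]-.170+.036
xx=eval(sys.argv[5]) if len(sys.argv)>5 else None
d=fit(dz,zt,.036,x=xx);fit(dz,zt,None,x=xx)
print('plate-disc',(pl-d).round(4))
E
python3 ms.py w13.png '[(200,200)]' '[(292,190),(348,190)]' 'lambda q:q[0]<275' 'lambda q:(q[0]<303 or q[0]>339) and q[1]<207'
```

```text
TCP [ 0.5981 -0.0636  0.2893] [ 0.0115  0.004  -0.9999]
seeds labels [np.int32(8), np.int32(5), np.int32(6)]
252 z 0.07 centre [ 0.6184 -0.2018] med res mm 0.3228844921566443 rel TCP [ 0.0203 -0.1382]
152 z 0.1552564014979781 centre [ 0.5995 -0.0634] med res mm 0.7831617964487516 rel TCP [0.0014 0.0002]
152 z 0.1552564014979781 centre [ 0.5986 -0.0629  0.0352] med res mm 0.745593604081704 rel TCP [0.0005 0.0007]
plate-disc [ 0.0189 -0.1384]
```

Request:
play_rows --xyz '[[0.1, -1.0, 0], [0.2, -1.8, 0], [0.2, -1.8, 0], [0.3, -1.8, 0], [0.3, -1.8, 0], [0.3, -1.8, 0], [0.3, -1.8, 0], [0.1, -1.0, -0.5], [0, 0, -0.5], [0, 0, 0]]' --dr '[[-0.1, 0.3, 0], [-0.1, 0.3, 0], [0, 0, 0], [0, 0, 0], [0, 0, 0], [0, 0, 0], [0, 0, 0], [0, 0, 0], [0, 0, 0], [0, 0, 0]]'

```text
time: 13.18
eef_pos: [0.6191, -0.1953, 0.282]
tcp_rot: [[0.002, -0.891, 0.454], [0.001, 0.454, 0.891], [-1.0, -0.001, 0.002]]
force: [0.6, -0.2, -7.9]
opening: 0.011
```

```bash
python3 st.py 2 w14.png
```

```text
t 13.2333 eef [ 0.619  -0.1953  0.2824] u -315.5 n -154.0 mm Fu -0.01 Fn 0.14 Fz -7.74 [ 2.3e-03  8.0e-04 -1.0e+00] op 0.010586672529773569 torque n 0.018807301492240837
```

View pics/w14.png

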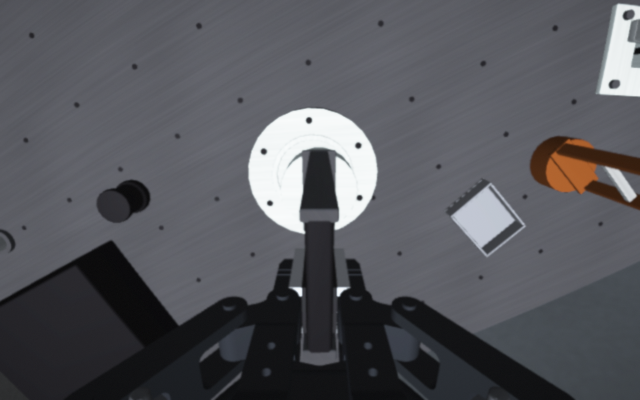

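```bash
python3 ms.py w14.png '[(260,180)]' '[(260,180)]' 'lambda q: q[1]<200 and (q[0]<298 or q[0]>340 or q[1]<125)' 2>&1 | head -4; python3 -c "
from h import *
crop('w14.png','c7.png',235,395,90,250,5)"
```

```text
TCP [ 0.6191 -0.195   0.283 ] [ 3.1e-03  6.0e-04 -1.0e+00]
seeds labels [np.int32(2), np.int32(2)]
258 z 0.07 centre [ 0.6181 -0.2038] med res mm 0.2846650397105438 rel TCP [-0.001  -0.0088]
554 z 0.1490428799870892 centre [ 0.6108 -0.197 ] med res mm 18.446275040000707 rel TCP [-0.0082 -0.002 ]
```

View pics/c7.png

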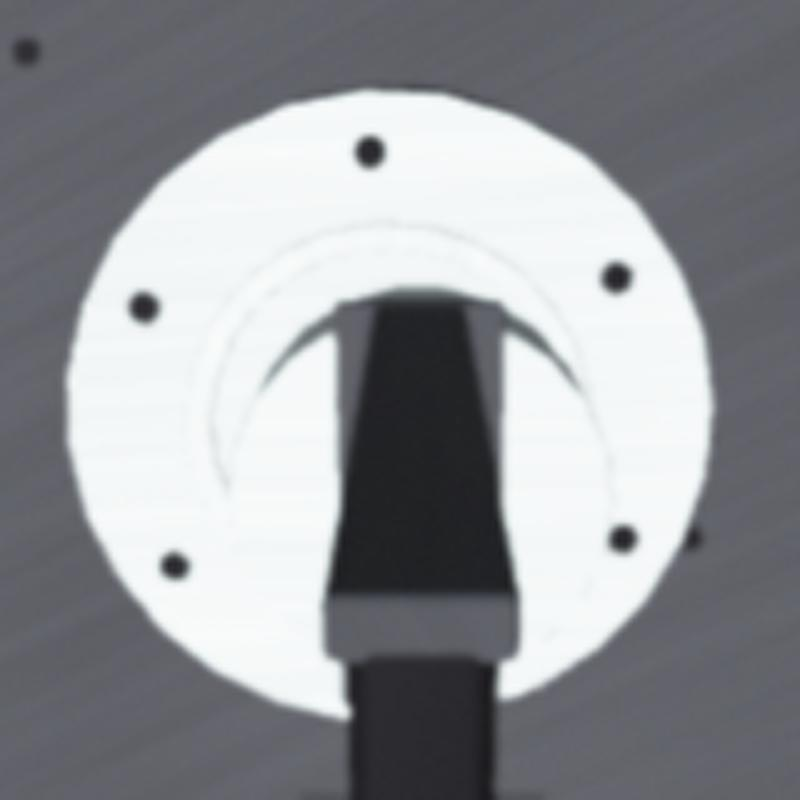

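Request:
play_rows --xyz '[[0, -0.4, 0], [-0.1, -0.4, 0], [0, 0, -0.7], [0, 0, -0.7], [0, 0, -0.7], [0, 0, -0.3], [0, 0, 0], [0, 0, 0]]' --dr '[[0, 0.1, 0], [0, 0.1, 0], [0, 0, 0], [0, 0, 0], [0, 0, 0], [0, 0, 0], [0, 0, 0], [0, 0, 0]]'

```text
time: 13.95
eef_pos: [0.618, -0.2003, 0.2571]
tcp_rot: [[0.0, -0.894, 0.449], [0.001, 0.449, 0.894], [-1.0, 0.001, 0.001]]
force: [0.6, 1.0, -6.5]
opening: 0.0112
```

```bash
python3 st.py 2 w15.png;  python3 ms.py w15.png '[(260,180)]' '[(260,180)]' 'lambda q: q[1]<200 and (q[0]<298 or q[0]>340 or q[1]<125)' 2>&1 | head -3; python3 -c "
from h import *
crop('w15.png','c7.png',235,395,100,260,5)"
```

```text
t 14.0 eef [ 0.618  -0.2003  0.2571] u -320.4 n -155.4 mm Fu 0.91 Fn 0.22 Fz -6.93 [ 1.0e-04  1.6e-03 -1.0e+00] op 0.011040896169046587 torque n -0.01836445021387522
TCP [ 0.6181 -0.2003  0.2574] [ 6.0e-04  1.5e-03 -1.0e+00]
seeds labels [np.int32(2), np.int32(2)]
264 z 0.07 centre [ 0.6182 -0.2041] med res mm 0.2505175259607806 rel TCP [ 0.0001 -0.0038]
```

View pics/c7.png

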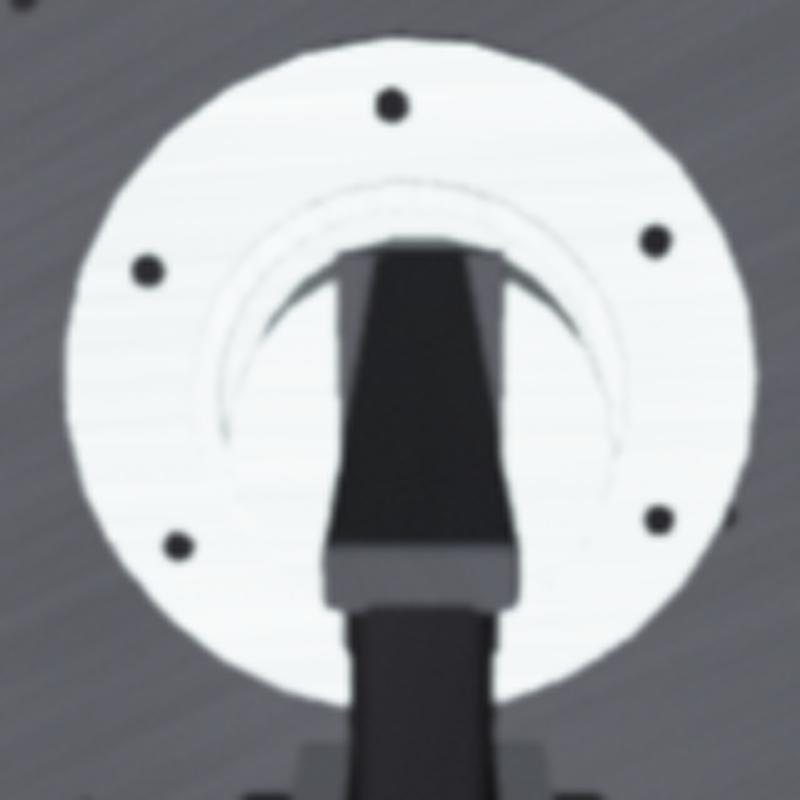

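Request:
play_rows --xyz '[[0, -0.3, 0], [0, 0, -0.4], [0, 0, -0.3], [0, 0, 0]]' --dr '[[0, 0, 0], [0, 0, 0], [0, 0, 0], [0, 0, 0]]'

```text
time: 14.38
eef_pos: [0.6185, -0.2039, 0.2511]
tcp_rot: [[0.003, -0.894, 0.449], [0.001, 0.449, 0.894], [-1.0, -0.002, 0.002]]
force: [-0.4, 0.1, -7.2]
opening: 0.0112
```

```bash
python3 st.py 2 w16.png;  python3 ms.py w16.png '[(260,180)]' '[(260,180)]' 'lambda q: q[1]<200 and (q[0]<298 or q[0]>340 or q[1]<125)' 2>&1 | head -3; python3 -c "
from h import *
crop('w16.png','c7.png',235,395,100,260,5)"
```

```text
t 14.4333 eef [ 0.6185 -0.2039  0.2513] u -323.4 n -157.5 mm Fu -0.09 Fn 0.17 Fz -6.70 [ 2.7e-03  9.0e-04 -1.0e+00] op 0.010746252846176045 torque n -0.02415081601793747
TCP [ 0.6185 -0.2039  0.2516] [ 3.1e-03  8.0e-04 -1.0e+00]
seeds labels [np.int32(2), np.int32(2)]
270 z 0.07 centre [ 0.6181 -0.2041] med res mm 0.2555847551758278 rel TCP [-0.0005 -0.0002]
```

View pics/c7.png

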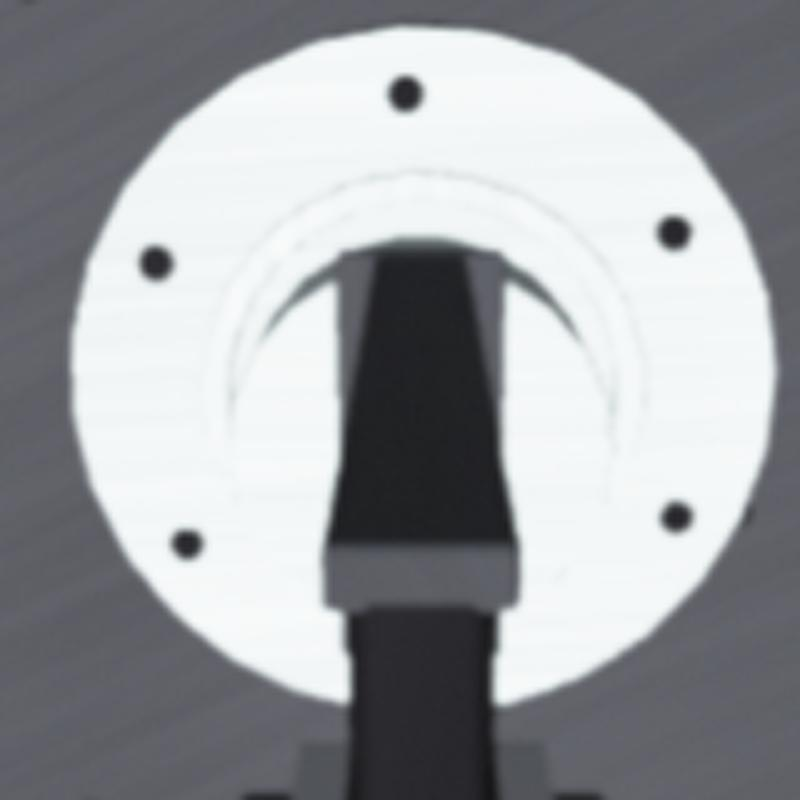

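Request:
play_rows --xyz '[[0, 0, -0.3], [0, 0, -0.3], [0, 0, 0]]' --dr '[[0, 0.1, 0], [0, 0, 0], [0, 0, 0]]'

```text
time: 14.73
eef_pos: [0.6187, -0.2039, 0.2454]
tcp_rot: [[0.002, -0.894, 0.449], [0.001, 0.449, 0.894], [-1.0, -0.001, 0.001]]
force: [-0.1, -0.6, -6.7]
opening: 0.0106
```

Request:
play_rows --xyz '[[0, 0, -0.2], [0, 0, 0]]' --dr '[[0, 0, 0], [0, 0, 0]]'

```text
time: 14.9
eef_pos: [0.6186, -0.2037, 0.2429]
tcp_rot: [[0.001, -0.894, 0.449], [0.001, 0.449, 0.894], [-1.0, -0.001, 0.001]]
force: [-0.3, 0.2, -7.6]
opening: 0.0109
```

Request:
play_rows --xyz '[[0, 0, -0.15], [0, 0, 0]]' --dr '[[0, 0, 0], [0, 0, 0]]'

```text
time: 15.07
eef_pos: [0.6186, -0.2037, 0.2412]
tcp_rot: [[0.001, -0.894, 0.449], [0.001, 0.449, 0.894], [-1.0, -0.001, 0.001]]
force: [0.2, -1.1, -7.0]
opening: 0.011
```

Request:
play_rows --xyz '[[0, 0, -0.15], [0, 0, 0]]' --dr '[[0, 0, 0], [0, 0, 0]]'

```text
time: 15.23
eef_pos: [0.619, -0.2042, 0.2411]
tcp_rot: [[0.004, -0.894, 0.449], [-0.0, 0.449, 0.894], [-1.0, -0.004, 0.001]]
force: [0.9, 0.3, -7.0]
opening: 0.0111
```

Request:
play_rows --xyz '[[0, 0, -0.15], [0, 0, 0]]' --dr '[[0, 0, 0], [0, 0, 0]]'

```text
time: 15.4
eef_pos: [0.6193, -0.2044, 0.241]
tcp_rot: [[0.006, -0.894, 0.449], [-0.001, 0.449, 0.894], [-1.0, -0.006, 0.002]]
force: [0.5, 0.4, -7.4]
opening: 0.011
```

```bash
python3 st.py 2 w17.png
```

```text
t 15.45 eef [ 0.6194 -0.2044  0.2409] u -323.4 n -158.6 mm Fu 0.33 Fn -0.81 Fz -5.49 [ 0.0062 -0.0012 -1.    ] op 0.011216984351752248 torque n -0.010824232979420359
```

Request:
play_rows --xyz '[[0, 0, -0.1], [0, 0, -0.2]]' --dr '[[0, 0.2, 0], [0, 0.1, 0]]'

```text
time: 15.67
eef_pos: [0.6204, -0.205, 0.2407]
tcp_rot: [[0.006, -0.894, 0.449], [-0.003, 0.449, 0.894], [-1.0, -0.006, -0.0]]
force: [1.1, 0.7, 5.8]
opening: 0.0112
```

```bash
python3 st.py 3 w17.png; python3 -c "
from h import *
crop('w17.png','c7.png',235,395,100,260,5)"
```

```text
t 15.7667 eef [ 0.6202 -0.2049  0.2407] u -323.5 n -159.5 mm Fu 1.25 Fn 0.07 Fz 4.31 [ 0.0055 -0.003  -1.    ] op 0.010963954898563543 torque n -0.33890641753082873
```

View pics/c7.png

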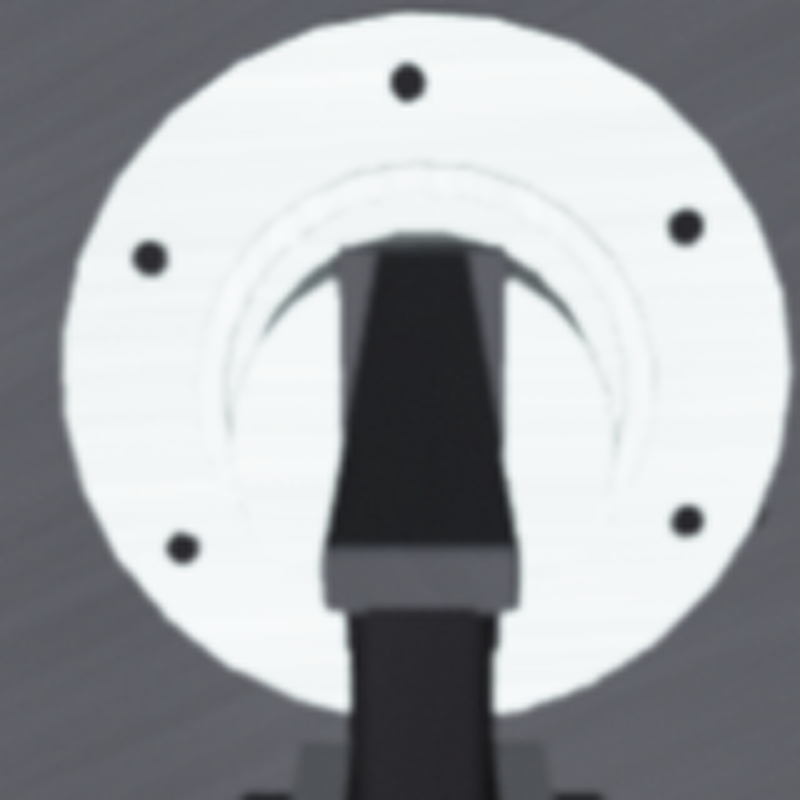

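Request:
play_rows --xyz '[[0, 0, 0], [0, 0, 0], [0, 0, 0], [0, 0, 0], [0, 0, 0], [0, 0, 0], [0, 0, 0], [0, 0, 0]]' --dr '[[0, 0, 0], [0, 0, 0], [0, 0, 0], [0, 0, 0], [0, 0, 0], [0, 0, 0], [0, 0, 0], [0, 0, 0]]' --hand -1

```text
time: 16.48
eef_pos: [0.6197, -0.2054, 0.2405]
tcp_rot: [[0.005, -0.893, 0.449], [-0.003, 0.449, 0.893], [-1.0, -0.006, -0.001]]
force: [0.0, -0.0, -0.4]
opening: 0.0853
```

```bash
python3 st.py 2 w18.png
```

```text
t 16.5333 eef [ 0.6197 -0.2053  0.2404] u -324.1 n -159.3 mm Fu 0.29 Fn -0.23 Fz -0.12 [ 0.0044 -0.0034 -1.    ] op 0.08555252656275475 torque n -0.026485737642838462
```

View pics/w18.png

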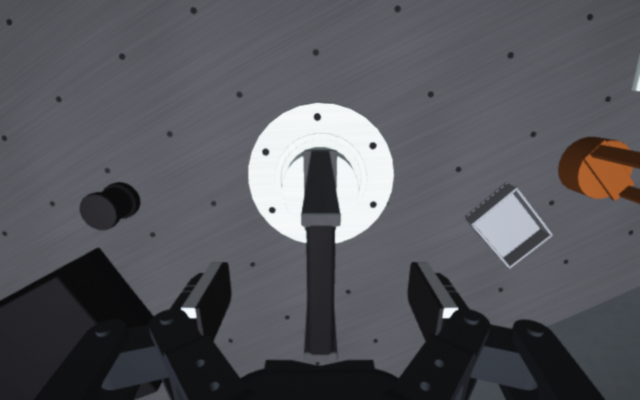

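Released and standing. I'll rise straight up.

Request:
play_rows --xyz '[[0, 0, 0.5], [0, 0, 1], [0, 0, 1.5], [0, 0, 1.5], [0, 0, 1.5], [0, 0, 1.5], [0, 0, 1], [0, 0, 0], [0, 0, 0]]' --dr '[[0, 0, 0], [0, 0, 0], [0, 0, 0], [0, 0, 0], [0, 0, 0], [0, 0, 0], [0, 0, 0], [0, 0, 0], [0, 0, 0]]'

```text
time: 17.33
eef_pos: [0.6188, -0.2057, 0.3356]
tcp_rot: [[0.008, -0.893, 0.45], [-0.005, 0.45, 0.893], [-1.0, -0.009, -0.001]]
force: [-0.3, 0.4, -0.8]
opening: 0.0852
```

```bash
python3 st.py 2 w19.png; python3 -c "
from h import *
crop('w19.png','c8.png',240,400,90,250,4.9)
shot('scene','s9.png');shot('top','t9.png')
crop('s9.png','c9.png',200,310,90,260,3.5)
o=cv2.imread('pics/scene0.png').astype(int)-cv2.imread('pics/s9.png')
"
```

```text
t 17.3833 eef [ 0.6187 -0.2058  0.3357] u -325.0 n -158.6 mm Fu 0.22 Fn 0.70 Fz -0.37 [ 0.0079 -0.0051 -1.    ] op 0.08545480017106642 torque n -0.0042674884893591164
```

View pics/c8.png

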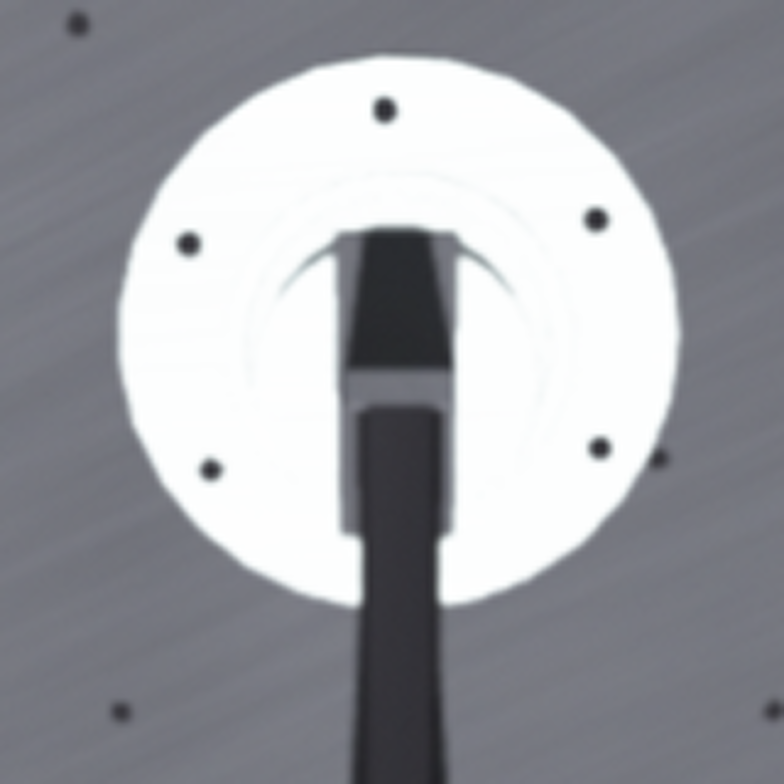

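View pics/s9.png

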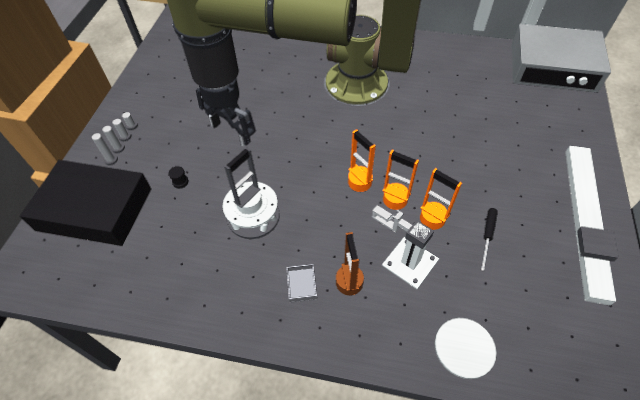

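View pics/c9.png

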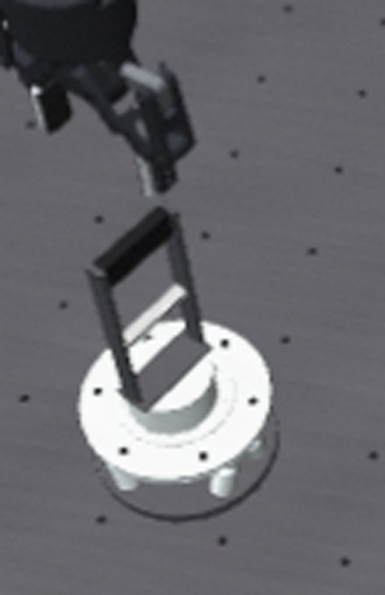

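```bash
python3 ms.py w19.png '[(272,190)]' '[(272,190)]' 'lambda q: q[1]<205' 2>&1 | sed -n 3p; python3 - <<'E'
from h import *
def c(x,y):return 240+x/4.9,90+y/4.9
a=np.radians(63.3); u=np.array([np.cos(a),np.sin(a)]);n=np.array([-u[1],u[0]])
o=np.array([.6183,-.2035])
Q=[]
for nm,x,y,z in [('sL',346,370,.268),('sR',455,370,.268),('discL',281,297,.106),('discR',513,291,.106),('discT',397,228,.106)]:
    q=plane('wrist',*c(x,y),z)[:2]-o;print(nm,(1e3*q@u).round(1),(1e3*q@n).round(1))
def s(x,y):return 200+x/3.5,90+y/3.5
# near strap top-left outer corners in scene & triangulate grip end mid
r1=ray('scene',*s(97,270)); r2=ray('wrist',*c(400,388))
X,e=tri(r1,r2);print('strap top mid',X.round(4),e)
E
```

```text
1427 z 0.07 centre [0.5857 0.05  ] med res mm 113.77058858882879 rel TCP [-0.0328  0.2557]
sL -8.6 36.5
sR 6.6 36.5
discL -29.0 20.6
discR 27.3 22.2
discT -0.9 37.2
strap top mid [ 0.6073 -0.2169  0.2126] [np.float64(0.023920928872314458), np.float64(0.023920928872314395)]
```

```bash
python3 - <<'E'
from h import *
def c(x,y):return 240+x/4.9,90+y/4.9
def s(x,y):return 200+x/3.5,90+y/3.5
X,e=tri(ray('scene',*s(170,212)),ray('wrist',*c(400,388)));print(X.round(4),e)
for q in [(97,270),(170,212)]: print(plane('scene',*s(*q),.268))
E
```

```text
[ 0.5884 -0.1881  0.2604] [np.float64(0.0018964675336153375), np.float64(0.001896467533615221)]
[ 0.65282349 -0.21703583  0.268     ]
[ 0.59412077 -0.18320098  0.268     ]
```

```bash
python3 -c "
from h import *
print(bot.read_state()['time']); print(bot.hand_in())"
```

```text
17.5333
the job is handed in; nothing more can be done
None
```

The weight is off the hook and standing inside the ring on the positioner. The gripper has let go and is raised clear above it, and I handed the job in at 17.5 s. No verdict was reported.

**Unhooking:** I held the weight by its grip and pressed the keeper back with the bar. The force along the press rose from about 2 to 4 N, then to 4.8 N, which I took as the start of the hard stop. I backed off about 1 mm and lifted the bar out beside the beak with at most about 6 N of side force. Then I drew it off level past the tip. I could not see the keeper's angle directly, so the stop position is judged from the force.

**Placing:** I set the weight down at about 11 N on the plate, where the tool height matched a foot flat on the plate rather than on the ring, then released and rose straight up.

**Last checks:**
- **Position and tilt:** The wrist view puts the foot about 1 mm from the plate's centre and the frame upright to within the accuracy of the picture. Along the bar's direction the top and the foot differ by about 2.7 mm, which I put down to pixel error.
- **Height:** A two-view height check of the grip's top gave 260 mm against an expected 268 mm. The two sight lines missed each other by about 4 mm, so I treated that reading as too coarse to count.
- **Plate centre:** The cameras disagreed on the plate's centre by about 3 mm along y, and the scene camera was about 4 mm off along x. I trusted the wrist view.
- **A check that failed:** The plate refit in the last picture failed, so the final offsets use the centre measured earlier.
- **Other objects:** The driver, lens and tray look unmoved in the final scene picture. I compared this by eye only.

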